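Kit the stripped bearing-rig parts into their nests

ROBOT

A 6-joint arm with a two-finger parallel gripper is mounted at the origin on the work surface. World frame = base frame: x ahead of the robot, y to its left, z up, the work surface at z = 0. Lengths are in m, angles in rad, forces in N, time in s.
With the tool pointing down it reaches from about 0.3 to 0.75 m from the base axis. Payload 8.5 kg.
Tool frame: the origin (TCP) lies midway between the tips of the shut fingers; the grasp point (between the pads) lies 19 mm behind it (tcp_to_grasp is the z of the grasp point in the tool frame, in m); z points along the fingers, y is the direction in which the jaws open and shut (so a half turn about z gives the same grasp; the last joint's range is limited). The gripper opens to 85 mm and grips with 20 to 120 N. Pads are 22 mm wide; open, the fingers measure 114 mm over their backs; the gripper's body (76 mm by 85 mm) begins 54 mm behind the grasp point. The pads swing forward as they close: fully open they stand 13 mm farther back than shut.
Start: joints at [1.014, 0.381, 1.297, -0, 1.464, -0.215], TCP at [0.184, 0.518, 0.231] pointing down, gripper open.
Joint ranges: [-3.11, 3.11], [-0.89, 2.33], [0.22, 2.48], [-1.42, 4.56], [0.17, 2.85], [-2.88, 2.88]. Speed limits (rad/s): [2.39, 2.39, 3.14, 3.14, 3.14, 3.14].

INTERFACE

Orientations are given as a 3x3 rotation matrix whose columns are the frame's x, y, z axes.
In Python, from workcell import read_state, get_image, get_calibration, finish_job, search_frame, tcp_to_grasp gives the robot as it stands.
- The arm moves only by the tool servo_tool, never from a script. Its argument "steps" is one flat list of numbers, 7 for each row, row after row: the turn, a rotation vector about the world's x, y, z each as a share of pi/2 rad, from -1 to 1, then the shift along the world's x, y, z each as a share of 0.08 m, from -1 to 1, then the opening, from -1 (shut) to 1 (fully open). In form: [rx, ry, rz, x, y, z, jaw, rx, ry, rz, x, y, z, jaw, ...]. A call has 1 to 10 rows; each row is the pose to reach, as a shift and turn from the pose commanded when the call began; what a row does not reach only later rows make up. A row lasts 1/10 s, in which the tool goes at most 50 mm and 8.59 degrees, less where a joint would pass 70% of its speed; a pose out of reach is approached as far as the arm can. A call with a number of a shift or a turn outside -1 to 1 is refused whole. A call with a gripper value outside its range is refused whole. The fingers move at their own pace and stop on an object; the grip force is fixed at half the most. Time passes only in rows, so rows that repeat a pose let the fingers close. It gives the time, the measured TCP pose, the force and the opening at its end, in the units of the state.
- read_state(): the state, without advancing time (a new reading comes with each control period).
- get_image(name): name is "scene" or "top" or "wrist"; returns (picture, depth): 480x640x3 uint8, red, green, blue; 480x640 float32, m along the optical axis (not along the pixel's ray), 0 where there is no reading.
- get_calibration(name): a dict with "fx", "fy", "cx", "cy" (pixels), "extrinsics" (4x4, takes a point from world to camera coordinates); the wrist camera has in their place "mount" (4x4, takes a point from camera to tool coordinates, whose origin is the TCP and whose axes are the flange's). Camera axes: x right, y up, looking along -z (the intrinsics and any distortion apply to the point x, -y, -z); pixel columns grow to the right and rows downward; lengths in m; the calibration is good to about 2 mm. A picture is of the moment at which its call begins: read the wrist's pose just before it. get_calibration takes no time and is no camera call.
- finish_job(): hands the job in, once; it reports no verdict.
Trained networks look in the newest picture that a camera, given by its name, has taken for a name from the list of things; names that differ only in an ending like _2 or _b are one class to them, and where a whole thing is asked for, a point or a joint stands for the part that bears it (a point fixed in the world has none). Each returns a list of dicts, best first, with "conf" (0 to 1); they miss things now and then, are a little off and sometimes report something else, mostly with a low value. They report only what shows in the picture. A call takes as long as a camera call. They do not tell look-alikes from the thing itself.
- search_frame(camera, name): "uv" ([column, row] in pixels, amid what is visible of it).
The state is a dict: "t": time; "joint_pos": joint angles; "dq": joint speeds; "tau": joint torques, N m; "position": TCP position; "tool_rot": TCP orientation; "ft_force": force on the tool from outside, world axes, zero at the start; "moment": the same for the moment, N m; "finger_gap": finger opening in m.
Only numpy, scipy, OpenCV 4.12 (cv2) and the standard library are available. Lean on these libraries where they do the work, as an engineer would, in place of code of your own. Each camera call takes 0.05 s, during which the arm holds its last target.

TASK

The parts stripped from the bearing test rig lie loose on the bench: put each one into the kit nest whose pocket has its outline and size, turned to fit, so that it sits upright and flat on the pocket floor, ready for the rebuild. Set them down gently, do not drop them, and leave the oil bottle and the grease tin where they stand.

Things in the scene. Friction and masses are not known exactly. Their poses are not given: they have to be found in the camera images.
- bearing_center (a point): Double-row ball bearing lying flat: steel ring, outer diameter 47 mm, 21 mm high, 20 mm bore, weight about 0.16 kg. This point is at its centre, half-way up (10.5 mm above its underside); z is its axis, up. It is gripped round its outside; it belongs in the small round nest.
- cover_center (a point): Round brass bearing cover lying flange down: flange 68 mm in diameter and 10 mm thick with six low screw heads (3.5 mm), and on it a round boss 40 mm in diameter; 32 mm high in all, about 0.32 kg. This point is on its axis, half-way up (16 mm above its underside); z is its axis, up. It is gripped by the boss; it belongs in the large round nest.
- block_center (a point): Aluminium bearing block standing upright, rectangular from above: 80 mm long (its y), 46 mm wide (its x), 60 mm high, about 0.5 kg. A 45-degree slope cuts the top edge at its +y end (from 16 mm beyond the centre at the top down to 36 mm height at the end). This point is at the centre of its footprint, 30 mm above its underside; z is up. It is gripped across its 46 mm width; it belongs in the rectangular nest, either way round.
- flange_center (a point): Dark two-bolt flange bearing unit lying flat: lozenge-shaped flange 108 mm long (its y), 58 mm wide (its x), 12 mm thick, a bolt hole at each end; on it at the middle a round boss 46 mm in diameter that reaches 30 mm, and an inner ring 24 mm in diameter to 34 mm; about 0.42 kg. This point is at its centre, 17 mm above its underside; z is up. It is gripped by the boss; it belongs in the lozenge nest, either way round.
- nest_small: Black plastic kit nest, screwed to the bench: a 4 mm base with a raised rim 6 mm wide whose top is 8 mm above the bench, round a grey felt-lined pocket (floor 4 mm above the bench, 4 mm deep). Round pocket 63 mm across, for the ball bearing. Origin at the pocket's centre, on the bench (4 mm under the pocket floor); z up.
- nest_large: Black plastic kit nest, screwed to the bench: a 4 mm base with a raised rim 6 mm wide whose top is 8 mm above the bench, round a grey felt-lined pocket (floor 4 mm above the bench, 4 mm deep). Round pocket 84 mm across, for the brass cover. Origin at the pocket's centre, on the bench (4 mm under the pocket floor); z up.
- nest_rect: Black plastic kit nest, screwed to the bench: a 4 mm base with a raised rim 6 mm wide whose top is 8 mm above the bench, round a grey felt-lined pocket (floor 4 mm above the bench, 4 mm deep). Rectangular pocket 96 mm long (its y) by 62 mm wide (its x), for the bearing block: a gap of 8 mm all round. Origin at the pocket's centre, on the bench (4 mm under the pocket floor); z up.
- nest_lozenge: Black plastic kit nest, screwed to the bench: a 4 mm base with a raised rim 6 mm wide whose top is 8 mm above the bench, round a grey felt-lined pocket (floor 4 mm above the bench, 4 mm deep). Lozenge-shaped pocket with rounded ends, 124 mm long (its y) by 74 mm wide (its x), for the two-bolt flange unit: a gap of 8 mm all round. Origin at the pocket's centre, on the bench (4 mm under the pocket floor); z up.
- oil_bottle: Bystander: small white oil bottle with a spout, 44 mm in diameter, 104 mm high, standing loose among the parts. Origin at the centre of its underside, z up. To be left where it is (within 20 mm).
- grease_tin: Bystander: low round grey tin with a steel lid, 54 mm in diameter, 44 mm high, standing loose among the parts. Origin at the centre of its underside, z up. To be left where it is (within 20 mm).
Not all that is in view belongs to the job. Of the things that look like the part that bears cover_center, the smaller one is meant. What is shaped like the part that bears bearing_center but purple is not meant.

How it is judged:
By the outcome, as a careful person would: the job done as asked, in the order asked, and still so for the second after the job is handed in, with the robot touching nothing.
It also fails if it takes over 112 s, if anything falls off the work surface, if the arm or the gripper's body presses on something with over 40 N, if the wrist force passes 120 N, or if a joint passes its speed limit or range.

## Working session

There is one attempt and no reset: what is moved stays moved. The work goes in short steps, Python scripts to look and compute and a tool call to move; the robot and the scene stay as the last step left them, time stands still between calls to the robot, and variables do not carry over. Pictures are saved under pics/ and viewed, and the job is handed in when it is done.

Besides the shell and the picture viewer there is one more tool, called after "Emit:" as name(argument=value, ...) on one line, values as JSON. servo_tool: Moves the arm, as the interface text tells. Its arguments: {"type":"object","properties":{"steps":{"type":"array","items":{"type":"number"}}},"required":["steps"]}

```bash
mkdir -p pics; ls; python3 - <<'E'
from workcell import *
import cv2,numpy as np
s=read_state();print(s['t'],s['position'],s['tool_rot'],s['finger_gap'],tcp_to_grasp)
for n in ['scene','top']:
    im,d=get_image(n);cv2.imwrite(f'pics/{n}0.png',im[:,:,::-1]);np.save(f'{n}0.npy',d);np.save(f'{n}0im.npy',im)
    c=get_calibration(n);print(n,c)
print(get_calibration('wrist'))
E
```

```text
pics
0.0 [0.18419889 0.51792543 0.23071168] [[-9.42147002e-01  3.35199159e-01 -7.41618314e-04]
 [ 3.35199860e-01  9.42146228e-01 -1.24009414e-03]
 [ 2.83034384e-04 -1.41694133e-03 -9.99998956e-01]] 0.08522957043371644 -0.0187
scene {'fx': 618.0539475814131, 'fy': 618.0539475814131, 'cx': 317.7766370986845, 'cy': 244.20740893516043, 'extrinsics': array([[-0.81007708,  0.58622621,  0.01067507,  0.35538222],
       [-0.42067454, -0.5937992 ,  0.68588296,  0.14093821],
       [ 0.40842142,  0.55112734,  0.72763356, -1.77818596],
       [ 0.        ,  0.        ,  0.        ,  1.        ]])}
top {'fx': 611.6733606186742, 'fy': 611.6733606186742, 'cx': 319.6260383790212, 'cy': 244.35167828416039, 'extrinsics': array([[-0.00851804, -0.99976878, -0.01974411,  0.00658479],
       [ 0.99819422, -0.00967542,  0.05928486, -0.43431824],
       [-0.05946218, -0.01920347,  0.99804583, -1.25957537],
       [ 0.        ,  0.        ,  0.        ,  1.        ]])}
{'fx': 429.2389810734246, 'fy': 429.2389810734246, 'cx': 318.63418535301, 'cy': 246.87242207105373, 'mount': array([[ 1.04569262e-03,  9.54817881e-01,  2.97189705e-01,
         7.48346006e-02],
       [ 9.99999453e-01, -1.00233644e-03, -2.98271763e-04,
         5.31853079e-04],
       [ 1.30888579e-05,  2.97189855e-01, -9.54818407e-01,
        -1.43041324e-01],
       [ 0.00000000e+00,  0.00000000e+00,  0.00000000e+00,
         1.00000000e+00]])}
```

View pics/scene0.png

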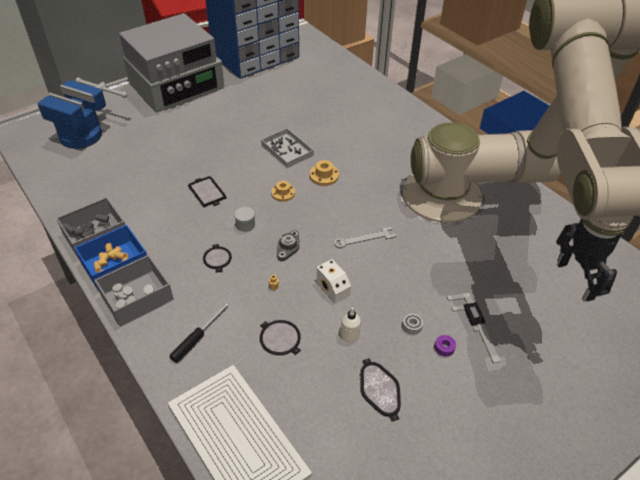

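View pics/top0.png

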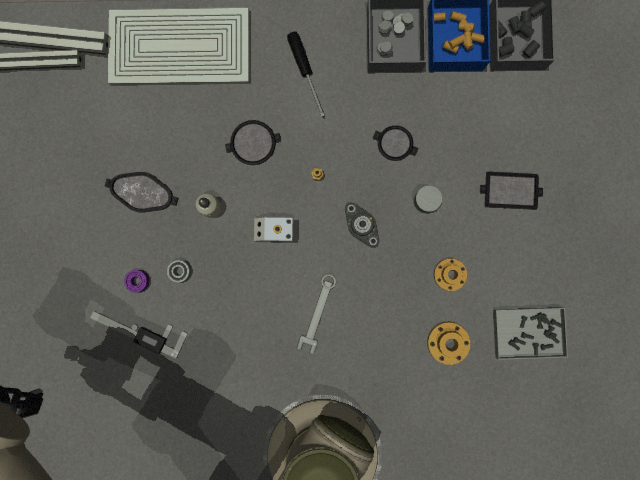

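The top view shows two brass covers at (451,274) and (449,343), the steel bearing at (178,271), and a purple look-alike ring at (137,281). I'll measure all of them.

```bash
cat > h.py <<'E'
import numpy as np,cv2
from workcell import *
def cloud(d,c,E=None):
    v,u=np.mgrid[0:480,0:640]
    P=np.stack([(u-c['cx'])/c['fx']*d,-(v-c['cy'])/c['fy']*d,-d,np.ones_like(d)],-1)
    T=np.linalg.inv(c['extrinsics']) if E is None else E
    return (P@T.T)[...,:3]
E
python3 - <<'E'
from h import *
c=get_calibration('top')
d=np.load('top0.npy').astype(float);im=np.load('top0im.npy')
W=cloud(d,c);Z=W[...,2]
print('table z',np.median(Z[90:380:10,100:560:10]))
m=((Z>0.0035)&(d>0)).astype(np.uint8)
n,l,st,ce=cv2.connectedComponentsWithStats(m)
for i in range(1,n):
    if st[i,4]<60 :continue
    q=l==i;p=W[q];zt=np.percentile(p[:,2],97)
    t=p[p[:,2]>0.5*zt]
    r=cv2.minAreaRect((p[:,:2]*1000).astype(np.float32))
    print(ce[i].round(),st[i,4],'ztop %.4f'%zt,'mean',p[:,:2].mean(0).round(4),'rect c',np.round(np.array(r[0])/1000,4),'size',np.round(r[1]),'ang %.1f'%r[2])
big=cv2.resize(im[230:370,405:495],None,fx=5,fy=5,interpolation=3)[:,:,::-1]
big2=cv2.resize(im[240:300,110:200],None,fx=5,fy=5,interpolation=3)[:,:,::-1]
o=np.zeros((600,800,3),np.uint8);b=cv2.resize(big,(385,600));o[:,:385]=b;b2=cv2.resize(big2,(405,270));o[:270,390:795]=b2
b3=cv2.resize(im[180:260,240:390],(405,216))[:,:,::-1];o[300:516,390:795]=b3
cv2.imwrite('pics/crop1.png',o)
E
```

```text
table z 1.7368970321451904e-05
[396.  35.] 2937 ztop 0.0611 mean [ 0.8722 -0.1605] rect c [ 0.8703 -0.1635] size [124. 144.] ang 90.0
[492.  35.] 6847 ztop 0.0605 mean [ 0.8676 -0.36  ] rect c [ 0.8693 -0.3641] size [271. 145.] ang 89.7
[142.  46.] 14744 ztop 0.0422 mean [0.8583 0.3751] rect c [0.8629 0.4165] size [546. 175.] ang 89.4
[302.  62.] 679 ztop 0.0288 mean [0.8191 0.0362] rect c [0.8003 0.025 ] size [201.  32.] ang 23.6
[251. 142.] 1136 ztop 0.0110 mean [0.6526 0.1453] rect c [0.6551 0.1427] size [ 96. 101.] ang 61.2
[395. 143.] 745 ztop 0.0109 mean [ 0.6474 -0.1583] rect c [ 0.6474 -0.1588] size [81. 77.] ang 22.0
[140. 191.] 1405 ztop 0.0113 mean [0.5507 0.3814] rect c [0.5522 0.38  ] size [158.  90.] ang 67.0
[317. 174.] 115 ztop 0.0440 mean [0.5788 0.0069] rect c [0.5809 0.0076] size [23. 23.] ang 88.0
[511. 190.] 1239 ztop 0.0110 mean [ 0.5436 -0.399 ] rect c [ 0.5455 -0.3991] size [130.  79.] ang 85.2
[428. 199.] 605 ztop 0.0475 mean [ 0.5231 -0.2186] rect c [ 0.5279 -0.2213] size [53. 61.] ang 65.9
[208. 205.] 493 ztop 0.0888 mean [0.5128 0.2268] rect c [0.5202 0.23
[... 509 characters left out ...]
g 79.0
[317. 315.] 708 ztop 0.0116 mean [0.2882 0.0102] rect c [0.2912 0.0098] size [ 38. 171.] ang 71.3
[536. 332.] 1175 ztop 0.0240 mean [ 0.251 -0.44 ] rect c [ 0.2476 -0.4304] size [103. 150.] ang 1.1
[144. 336.] 957 ztop 0.0157 mean [0.2468 0.3693] rect c [0.2603 0.3868] size [208.  62.] ang 71.2
[448. 343.] 1366 ztop 0.0431 mean [ 0.2299 -0.2585] rect c [ 0.229  -0.2602] size [86. 87.] ang 51.0
[520. 340.] 187 ztop 0.0137 mean [ 0.2328 -0.4079] rect c [ 0.2321 -0.41  ] size [27. 52.] ang 31.0
[ 18. 435.] 3195 ztop 0.5582 mean [0.1598 0.4005] rect c [0.122  0.5031] size [208. 299.] ang 34.6
[322. 444.] 7369 ztop 0.2179 mean [0.0545 0.0002] rect c [0.0348 0.0017] size [161. 225.] ang 0.2
```

View pics/crop1.png

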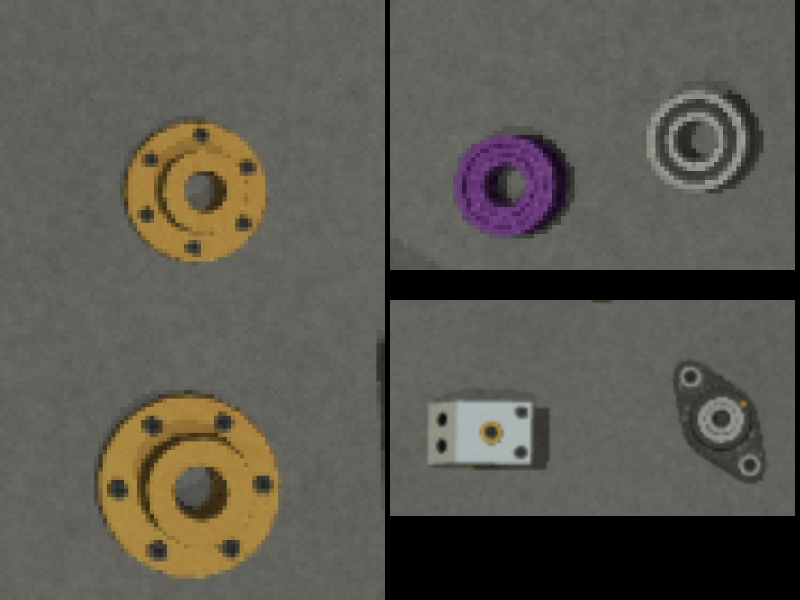

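The covers: (451,274) measures 68 mm across and 34 mm high, (449,343) measures 86 mm and 43 mm. The one meant is (451,274). Of the rings, the steel one at (178,271) is meant and the purple one at (137,281) is not. Next I'll refine the centres and angles.

```bash
python3 - <<'E'
from h import *
from scipy.optimize import least_squares
c=get_calibration('top')
d=np.load('top0.npy').astype(float);im=np.load('top0im.npy')
W=cloud(d,c);Z=W[...,2]
def pts(x,y,r,z0,z1):
    q=(np.hypot(W[...,0]-x,W[...,1]-y)<r)&(Z>z0)&(Z<z1)&(d>0);return W[q]
def circ(p,name):
    (x,y),r=cv2.minEnclosingCircle((p[:,:2]*1000).astype(np.float32))
    rr=cv2.minAreaRect((p[:,:2]*1000).astype(np.float32))
    print(name,len(p),'encl',round(x,1),round(y,1),'R',round(r,1),'mean',(p[:,:2].mean(0)*1000).round(1),'rect',np.round(rr[0],1),np.round(rr[1],1),round(rr[2],1),'z',np.median(p[:,2]).round(4))
circ(pts(.3813,.2976,.045,.015,.04),'bearing')
circ(pts(.3695,-.267,.05,.006,.02),'cover fl')
circ(pts(.3695,-.267,.05,.026,.05),'cover boss')
circ(pts(.463,.098,.07,.05,.08),'block top')
circ(pts(.473,-.0865,.07,.006,.05),'flange all')
circ(pts(.473,-.0865,.04,.022,.05),'flange boss')
circ(pts(.513,.23,.06,.07,.2),'bottle'); circ(pts(.523,-.22,.06,.035,.2),'tin')
# nests: felt pocket by fit of rim points (z>5.5mm)
for n,x,y,r in [('large',.655,.143,.055),('small',.647,-.159,.045)]:
    p=pts(x,y,r,.006,.02)
    f=least_squares(lambda q:np.hypot(p[:,0]-q[0],p[:,1]-q[1])-q[2],[x,y,.04],loss='soft_l1',f_scale=.003)
    print(n,f.x.round(4),'fit; rad expected',.045 if n=='large' else .0345,len(p))
for n,x,y in [('loz',.552,.38),('rect',.5455,-.399)]:
    circ(pts(x,y,.1,.006,.02),n)
# orth-rectified images at rim height / others
def ortho(cx,cy,z,s=.1,N=400):
    g=np.linspace(-s,s,N); X=cx+s-(np.arange(N)+.5)*2*s/N; Y=cy+s-(np.arange(N)+.5)*2*s/N
    XX,YY=np.meshgrid(X,Y,indexing='ij')
    P=np.stack([XX,YY,np.full_like(XX,z),np.ones_like(XX)],-1)@c['extrinsics'].T
    u=c['cx']-c['fx']*P[...,0]/P[...,2]; v=c['cy']+c['fy']*P[...,1]/P[...,2]
    return cv2.remap(im,u.astype(np.float32),v.astype(np.float32),cv2.INTER_CUBIC)[:,:,::-1].copy()
A=[ortho(.552,.38,.008,N=300),ortho(.5455,-.399,.008,N=300),ortho(.463,.095,.06,N=300),ortho(.473,-.0865,.012,N=300)]
cv2.imwrite('pics/ortho.png',np.vstack([np.hstack(A[:2]),np.hstack(A[2:])]))
E
```

```text
bearing 335 encl 382.0 297.3 R 24.1 mean [381.4 297.3] rect [381.5 297.3] [45.9 45.8] 88.6 z 0.02
cover fl 505 encl 370.5 -269.4 R 44.2 mean [ 369.5 -264.8] rect [ 370.2 -267.8] [67.5 68.9] 20.8 z 0.0099
cover boss 228 encl 369.6 -267.8 R 20.2 mean [ 369.7 -267.2] rect [ 369.8 -267.3] [38.6 38.9] 56.8 z 0.0313
block top 742 encl 464.5 91.2 R 40.1 mean [463.4  89.3] rect [463.6  91.9] [69.3 45.3] 88.9 z 0.0593
flange all 994 encl 466.2 -83.4 R 65.4 mean [473.6 -84.8] rect [467.1 -87.4] [117.4 119.1] 65.0 z 0.0136
flange boss 351 encl 474.8 -85.2 R 22.9 mean [474.8 -85.2] rect [474.5 -85. ] [43.8 44.3] 44.2 z 0.029
bottle 166 encl 515.1 229.9 R 17.1 mean [515.2 229.2] rect [515.7 229.9] [33.6 27.9] 69.6 z 0.0788
tin 552 encl 524.3 -220.7 R 27.6 mean [ 524.  -219.8] rect [ 524.1 -219.7] [52.3 51.7] 89.1 z 0.0433
large [0.653  0.1452 0.0398] fit; rad expected 0.045 591
small [ 0.6474 -0.1578  0.0318] fit; rad expected 0.0345 389
loz 796 encl 549.2 383.6 R 96.5 mean [550.2 380.8] rect [545.6 388.8] [177.8 177.9] 38.4 z 0.0077
rect 641 encl 543.3 -399.9 R 98.2 mean [ 543.9 -398.4] rect [ 548.5 -390.9] [156.8 193.4] 58.4 z 0.0076
```

View pics/ortho.png

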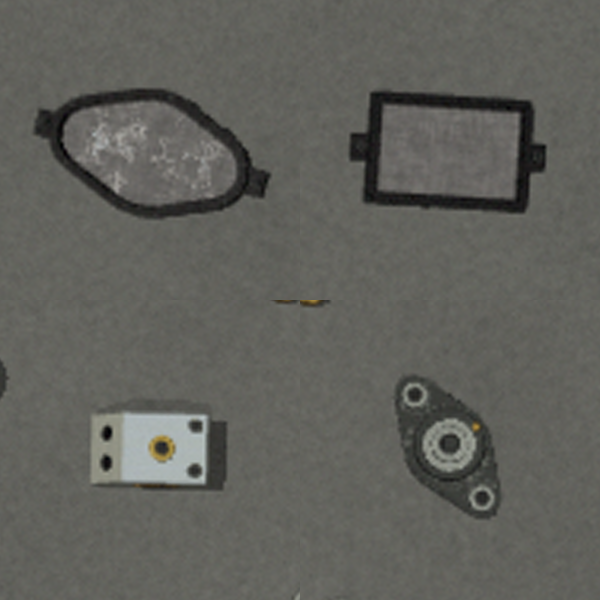

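The ortho crops show the lozenge nest, the rectangular nest, the block with its slope at +y, and the flange. I'll fit the dark rims and the flange and block angles in these rectified images.

```bash
python3 - <<'E'
from h import *
c=get_calibration('top');im=np.load('top0im.npy')
s=.1;N=800
def ortho(cx,cy,z):
    X=cx+s-(np.arange(N)+.5)*2*s/N; Y=cy+s-(np.arange(N)+.5)*2*s/N
    XX,YY=np.meshgrid(X,Y,indexing='ij')
    P=np.stack([XX,YY,np.full_like(XX,z),np.ones_like(XX)],-1)@c['extrinsics'].T
    u=c['cx']-c['fx']*P[...,0]/P[...,2]; v=c['cy']+c['fy']*P[...,1]/P[...,2]
    return cv2.remap(im,u.astype(np.float32),v.astype(np.float32),cv2.INTER_LINEAR)
def w(p,cx,cy): # pixel(col,row)->world
    return np.array([cx+s-(p[1]+.5)*2*s/N, cy+s-(p[0]+.5)*2*s/N])
for n,cx,cy in [('loz',.552,.38),('rect',.5455,-.399),('large',.653,.1445),('small',.6474,-.158)]:
    g=cv2.cvtColor(ortho(cx,cy,.008),cv2.COLOR_RGB2GRAY)
    g=cv2.GaussianBlur(g,(5,5),0)
    dark=(g<52).astype(np.uint8)
    cs,h=cv2.findContours(dark,cv2.RETR_CCOMP,cv2.CHAIN_APPROX_NONE)
    for i,k in enumerate(cs):
        if h[0][i][3]>=0 and cv2.contourArea(k)>20000:
            r=cv2.minAreaRect(k);b=cv2.boxPoints(r)
            wb=np.array([w(p,cx,cy) for p in b]);e=[wb[1]-wb[0],wb[2]-wb[1]]
            L=max(e,key=np.linalg.norm);M=cv2.moments(k);m=w((M['m10']/M['m00'],M['m01']/M['m00']),cx,cy)
            mu=np.array([[M['mu02'],M['mu11']],[M['mu11'],M['mu20']]]);ev,V=np.linalg.eigh(mu);ax=V[:,1] # (x,y) rows->-x, cols->-y
            print(n,'pocket rect c',w(r[0],cx,cy).round(4),'centroid',m.round(4),'size',[round(np.linalg.norm(q)*1e3,1) for q in e],'long ang rect %.1f mom %.1f'%(np.degrees(np.arctan2(L[1],L[0]))%180,np.degrees(np.arctan2(ax[1],ax[0]))%180))
# flange: bolt hole rings bright -> use dark mask at table level
g=ortho(.4745,-.085,.012).astype(float)
gr=g.mean(2)
cv2.imwrite('pics/fl.png',cv2.resize(g[:,:,::-1].astype(np.uint8),(600,600)))
g=ortho(.4636,.092,.06); gr=cv2.cvtColor(g,cv2.COLOR_RGB2GRAY)
m=(gr>125).astype(np.uint8);cs,_=cv2.findContours(m,cv2.RETR_EXTERNAL,cv2.CHAIN_APPROX_NONE);k=max(cs,key=cv2.contourArea);r=cv2.minAreaRect(k);b=np.array([w(p,.4636,.092) for p in cv2.boxPoints(r)])
print('block top', w(r[0],.4636,.092).round(4),r[1][0]*.25,r[1][1]*.25,(b*1000).round(1).tolist())
cv2.imwrite('pics/bl.png',cv2.resize(g[:,:,::-1],(600,600)))
E
```

```text
loz pocket rect c [0.5498 0.3794] centroid [0.55   0.3794] size [np.float32(72.8), np.float32(117.2)] long ang rect 54.0 mom 74.2
rect pocket rect c [ 0.5442 -0.3983] centroid [ 0.5442 -0.3983] size [np.float32(60.4), np.float32(94.1)] long ang rect 86.3 mom 86.5
large pocket rect c [0.6526 0.1425] centroid [0.6527 0.1427] size [np.float32(81.0), np.float32(81.2)] long ang rect 90.0 mom 40.8
small pocket rect c [ 0.6476 -0.1577] centroid [ 0.6478 -0.1578] size [np.float32(60.2), np.float32(60.3)] long ang rect 55.2 mom 166.7
block top [0.4644 0.0955] 77.21929931640625 47.30986785888672 [[441.29998779296875, 134.39999389648438], [488.6000061035156, 133.8000030517578], [487.5, 56.599998474121094], [440.20001220703125, 57.20000076293945]]
```

View pics/fl.png

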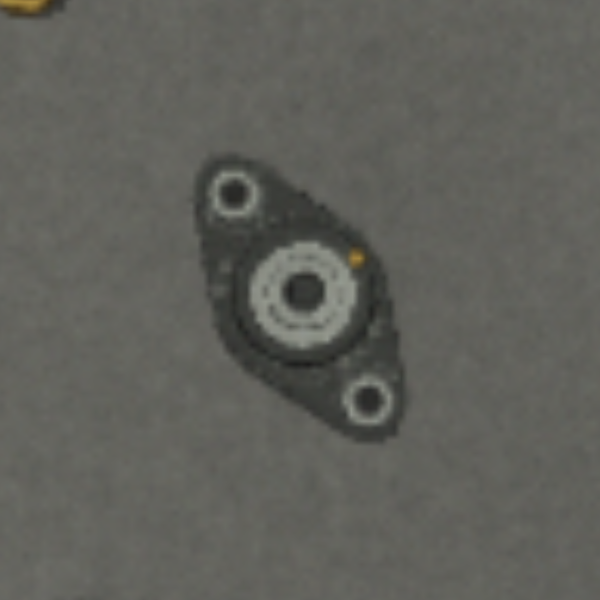

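View pics/bl.png

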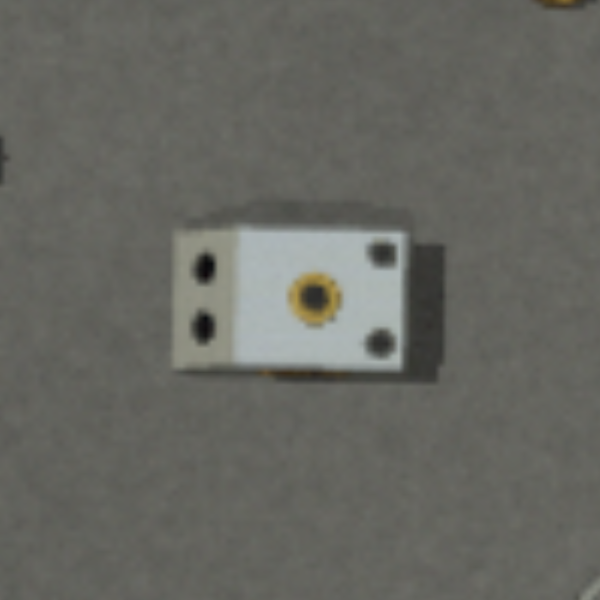

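Emit:
servo_tool(steps=[0,0,-0.26,0.82,-0.92,0,1,0,0,-0.26,0.82,-0.92,0,1,0,0,-0.26,0.82,-0.92,0,1])

```text
t: 0.4
position: [0.2527, 0.4415, 0.2311]
tool_rot: [[-0.724, 0.689, 0.0], [0.689, 0.724, -0.002], [-0.001, -0.001, -1.0]]
ft_force: [-0.9, 0.9, -0.5]
finger_gap: 0.0856
```

Emit:
servo_tool(steps=[0,0,-0.26,0.82,-0.92,0,1,0,0,-0.26,0.82,-0.92,0,1,0,0,-0.26,0.82,-0.92,0,1])

```text
t: 0.7
position: [0.3185, 0.3678, 0.231]
tool_rot: [[-0.39, 0.921, 0.0], [0.921, 0.39, -0.001], [-0.001, -0.0, -1.0]]
ft_force: [-0.9, 0.4, 0.1]
finger_gap: 0.0855
```

Emit:
servo_tool(steps=[0,0,-0.26,0.82,-0.92,-1,1,0,0,-0.26,0.82,-0.92,-1,1,0,0,-0.26,0.82,-0.92,-1,1,0,0,-0.26,0.82,-0.92,-1,1,0,0,-0.26,0.82,-0.92,-1,1])

```text
t: 1.2
position: [0.3811, 0.2974, 0.1514]
tool_rot: [[-0.005, 1.0, -0.001], [1.0, 0.005, 0.0], [0.0, -0.001, -1.0]]
ft_force: [0.5, 0.2, 0.9]
finger_gap: 0.0852
```

```bash
cat > w.py <<'E'
import sys
from h import *
s=read_state();im,d=get_image('wrist');cv2.imwrite('pics/%s.png'%sys.argv[1],im[:,:,::-1]);np.save('w.npy',d);np.save('wim.npy',im)
c=get_calibration('wrist');T=np.eye(4);T[:3,:3]=s['tool_rot'];T[:3,3]=s['position']
E=T@c['mount'];np.save('wE.npy',E)
W=cloud(d.astype(float),c,E);np.save('wW.npy',W)
R=np.array(s['tool_rot']);print(s['t'],np.round(s['position'],4),'yaw %.2f'%np.degrees(np.arctan2(R[1,1],R[0,1])),'gap',s['finger_gap'],np.round(s['ft_force'],1))
E
python3 w.py w1; python3 -c "
import numpy as np
W=np.load('wW.npy');d=np.load('w.npy');q=(d>0)&(np.hypot(W[...,0]-.381,W[...,1]-.297)<.045)&(W[...,2]>.014)&(W[...,2]<.03)
p=W[q];print(len(p),p.min(0),p.max(0),p.mean(0),np.median(W[d>0][:,2]))"
```

```text
1.2 [0.3811 0.2974 0.1514] yaw 0.28 gap 0.08523432916782857 [0.5 0.2 0.9]
3264 [0.35800076 0.27379249 0.01400306] [0.4044545  0.32039906 0.02364212] [0.38098069 0.29790099 0.02073635] 0.0007496677999042356
```

View pics/w1.png

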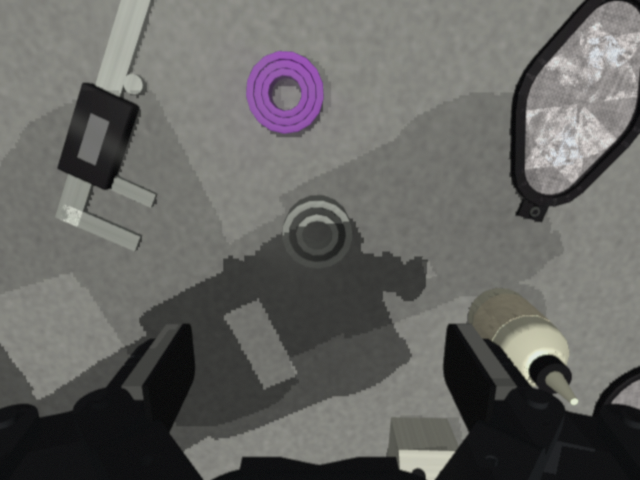

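The steel bearing shows at (317,232), and its wrist-camera position agrees with the top camera to 1 mm. Descending now.

Emit:
servo_tool(steps=[0,0,0,0,0,-0.5,1,0,0,0,0,0,-1,1])

```text
t: 1.45
position: [0.3815, 0.2988, 0.0721]
tool_rot: [[-0.007, 1.0, 0.005], [1.0, 0.007, 0.002], [0.002, 0.005, -1.0]]
ft_force: [0.7, 0.3, -0.9]
finger_gap: 0.0854
```

Emit:
servo_tool(steps=[0,0,0,0,0,-0.4,1,0,0,0,0,0,-0.7,1,0,0,0,0,0,-0.85,1,0,0,0,0,0,-0.85,-1,0,0,0,0,0,-0.85,-1,0,0,0,0,0,-0.85,-1,0,0,0,0,0,-0.85,-1,0,0,0,0,0,-0.85,-1])

```text
t: 2.25
position: [0.3814, 0.2981, 0.005]
tool_rot: [[-0.004, 1.0, 0.002], [1.0, 0.004, 0.002], [0.002, 0.002, -1.0]]
ft_force: [-3.9, 0.8, 8.1]
finger_gap: 0.0449
```

Emit:
servo_tool(steps=[0,0,0,0,0,0,-1,0,0,0,0,0,0,-1])

```text
t: 2.45
position: [0.3814, 0.2981, 0.005]
tool_rot: [[-0.004, 1.0, 0.002], [1.0, 0.004, 0.001], [0.001, 0.002, -1.0]]
ft_force: [-2.2, 1.7, 8.8]
finger_gap: 0.0451
```

Emit:
servo_tool(steps=[0,0,0,0,0,0.3,-1,0,0,0,0,0,0.6,-1,0,0,0,0,0,1,-1,0,0,0,0,0,1,-1])

```text
t: 2.85
position: [0.3828, 0.2984, 0.0874]
tool_rot: [[-0.005, 1.0, 0.008], [1.0, 0.005, 0.003], [0.003, 0.008, -1.0]]
ft_force: [0.5, 0.5, -2.5]
finger_gap: 0.0448
```

```bash
python3 w.py w2; python3 -c "
import cv2;im=cv2.imread('pics/w2.png');cv2.imwrite('pics/w2c.png',im[150:480,100:540])"
```

```text
2.85 [0.3828 0.2984 0.0874] yaw 0.26 gap 0.04481014233294748 [ 0.5  0.5 -2.5]
```

View pics/w2.png

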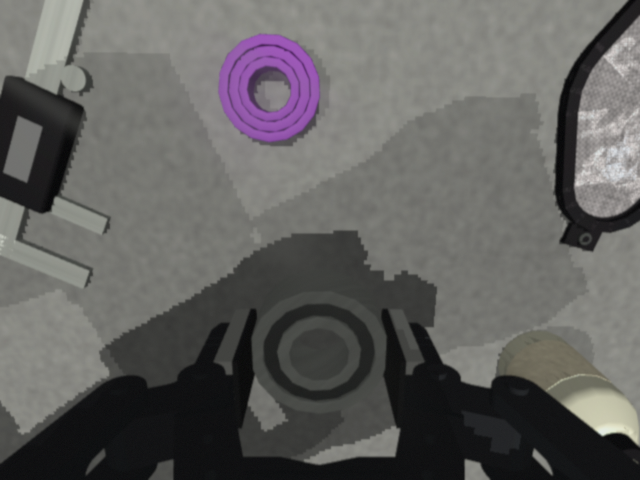

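The bearing is held between the pads at (318,350). I'll check its pose in the grip.

```bash
python3 w.py w3; python3 -c "
import numpy as np
W=np.load('wW.npy');d=np.load('w.npy');q=(d>0)&(np.hypot(W[...,0]-.3825,W[...,1]-.298)<.022)&(W[...,2]>.05)
p=W[q];print(len(p),p.min(0),p.max(0),np.median(p,0))
A=np.c_[p[:,:2]-p[:,:2].mean(0),np.ones(len(p))];print(np.linalg.lstsq(A,p[:,2],rcond=None)[0])"
```

```text
2.9 [0.3819 0.2979 0.0855] yaw 0.25 gap 0.04465066862305986 [ 0.8 -0.6 -1.8]
16261 [0.36050623 0.27605411 0.07995239] [0.40447307 0.31998716 0.17185929] [0.38149239 0.30626817 0.10149081]
[0.09316544 0.75257134 0.11326317]
```

Emit:
servo_tool(steps=[0,0,0,0,0,0.5,-1,0,0,0,0.55,-0.95,0.8,-1,0,0,0,0.55,-0.95,0.8,-1])

```text
t: 3.25
position: [0.4253, 0.2207, 0.1476]
tool_rot: [[-0.006, 1.0, 0.0], [1.0, 0.006, -0.0], [-0.0, 0.0, -1.0]]
ft_force: [0.6, 0.5, -2.3]
finger_gap: 0.0448
```

Emit:
servo_tool(steps=[0,0,0,0.275,-0.475,0,-1,0,0,0,0.55,-0.95,0,-1])

```text
t: 3.45
position: [0.4693, 0.1439, 0.1467]
tool_rot: [[-0.004, 1.0, -0.001], [1.0, 0.004, -0.0], [-0.0, -0.001, -1.0]]
ft_force: [0.9, 0.4, -2.7]
finger_gap: 0.0449
```

Emit:
servo_tool(steps=[0,0,0,0.275,-0.475,0,-1,0,0,0,0.55,-0.95,0,-1])

```text
t: 3.65
position: [0.5132, 0.0677, 0.1462]
tool_rot: [[-0.004, 1.0, -0.002], [1.0, 0.004, 0.0], [0.0, -0.002, -1.0]]
ft_force: [0.2, 1.1, -3.1]
finger_gap: 0.0447
```

Emit:
servo_tool(steps=[0,0,0,0.275,-0.475,0,-1,0,0,0,0.55,-0.95,0,-1])

```text
t: 3.85
position: [0.5573, -0.0082, 0.146]
tool_rot: [[-0.004, 1.0, -0.002], [1.0, 0.004, 0.001], [0.001, -0.002, -1.0]]
ft_force: [1.4, 1.2, -1.8]
finger_gap: 0.045
```

Emit:
servo_tool(steps=[0,0,0,0.275,-0.475,0,-1,0,0,0,0.55,-0.95,0,-1])

```text
t: 4.05
position: [0.6013, -0.0842, 0.1458]
tool_rot: [[-0.004, 1.0, -0.002], [1.0, 0.004, 0.001], [0.001, -0.002, -1.0]]
ft_force: [0.9, -0.0, -1.8]
finger_gap: 0.0446
```

Emit:
servo_tool(steps=[0,0,0,0.275,-0.475,0,-1,0,0,0,0.55,-0.95,0,-1,0,0,0,0.55,-0.95,0,-1,0,0,0,0.55,-0.95,0,-1])

```text
t: 4.45
position: [0.6447, -0.1591, 0.1452]
tool_rot: [[-0.003, 1.0, -0.003], [1.0, 0.003, 0.002], [0.002, -0.003, -1.0]]
ft_force: [0.1, 0.4, -1.2]
finger_gap: 0.0448
```

```bash
python3 w.py w4
```

```text
4.45 [ 0.6447 -0.1591  0.1452] yaw 0.15 gap 0.04475624453543001 [ 0.1  0.4 -1.2]
```

View pics/w4.png

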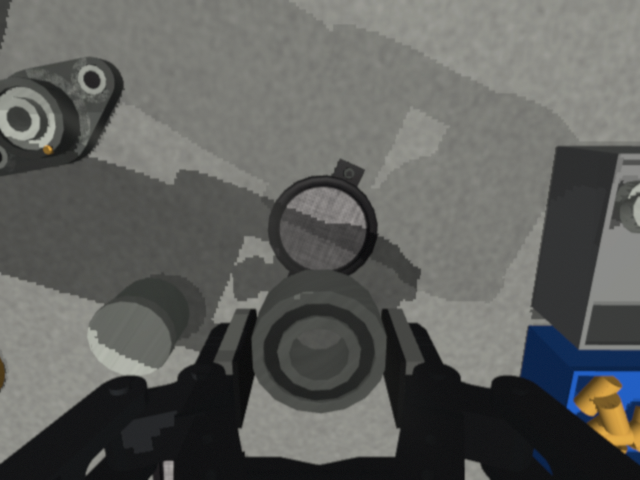

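The pocket at (322,228) shows ahead of the held bearing. I'll check its centre against the top-camera value.

```bash
cat > ring.py <<'E'
import sys
from h import *
from scipy.optimize import least_squares
x,y,r=map(float,sys.argv[1:4])
W=np.load('wW.npy');im=np.load('wim.npy');d=np.load('w.npy')
g=im.mean(2);rad=np.hypot(W[...,0]-x,W[...,1]-y)
q=(d>0)&(W[...,2]>.0045)&(W[...,2]<.013)&(g<45)&(rad<r+.009)&(rad>r-.006)
p=W[q]
f=least_squares(lambda a:np.hypot(p[:,0]-a[0],p[:,1]-a[1])-a[2],[x,y,r],loss='soft_l1',f_scale=.002)
print(len(p),f.x.round(4))
E
python3 ring.py .6477 -.1578 .0345
```

```text
1714 [ 0.6487 -0.1585  0.0329]
```

Emit:
servo_tool(steps=[0,0,0,0.04,0.01,-0.5,-1,0,0,0,0.04,0.01,-1,-1])

```text
t: 4.7
position: [0.6485, -0.1564, 0.0672]
tool_rot: [[-0.005, 1.0, 0.002], [1.0, 0.005, -0.001], [-0.001, 0.002, -1.0]]
ft_force: [0.8, -0.5, -2.8]
finger_gap: 0.0446
```

Emit:
servo_tool(steps=[0,0,0,0,0,-0.3,-1,0,0,0,0,0,-0.5,-1,0,0,0,0,0,-0.6,-1,0,0,0,0,0,-0.63,-1,0,0,0,0,0,-0.66,-1,0,0,0,0,0,-0.66,-1])

```text
t: 5.3
position: [0.6486, -0.1577, 0.0152]
tool_rot: [[-0.004, 1.0, 0.001], [1.0, 0.004, -0.0], [-0.0, 0.001, -1.0]]
ft_force: [0.7, 0.1, -2.1]
finger_gap: 0.0447
```

Emit:
servo_tool(steps=[0,0,0,0,0,-0.02,-1,0,0,0,0,0,-0.04,-1,0,0,0,0,0,-0.06,-1,0,0,0,0,0,-0.07,-1,0,0,0,0,0,-0.07,-1])

```text
t: 5.8
position: [0.6483, -0.1579, 0.0091]
tool_rot: [[-0.004, 1.0, -0.0], [1.0, 0.004, -0.0], [-0.0, -0.0, -1.0]]
ft_force: [-1.0, 0.5, -0.3]
finger_gap: 0.0444
```

Fz has gone from -2 to about 0 N, so it is near contact. Another millimetre, then release.

Emit:
servo_tool(steps=[0,0,0,0,0,-0.01,-1,0,0,0,0,0,-0.02,-1,0,0,0,0,0,-0.02,-1])

```text
t: 6.1
position: [0.6484, -0.1579, 0.009]
tool_rot: [[-0.004, 1.0, 0.001], [1.0, 0.004, -0.001], [-0.001, 0.001, -1.0]]
ft_force: [-6.3, 2.0, 11.1]
finger_gap: 0.0448
```

Contact at 11 N. Opening, then lifting clear.

Emit:
servo_tool(steps=[0,0,0,0,0,0.01,0,0,0,0,0,0,0.01,0.3,0,0,0,0,0,0.01,0.6,0,0,0,0,0,0.01,0.6,0,0,0,0,0,0.01,0.6])

```text
t: 6.6
position: [0.6484, -0.1578, 0.0079]
tool_rot: [[-0.004, 1.0, -0.0], [1.0, 0.004, 0.0], [0.0, -0.0, -1.0]]
ft_force: [-0.3, 0.4, -1.0]
finger_gap: 0.0681
```

Emit:
servo_tool(steps=[0,0,0,0,0,0.3,1,0,0,0,0,0,0.6,1,0,0,0,0,0,1,1])

```text
t: 6.9
position: [0.6478, -0.1576, 0.0879]
tool_rot: [[-0.004, 1.0, -0.002], [1.0, 0.004, 0.001], [0.001, -0.002, -1.0]]
ft_force: [0.7, -0.1, -1.0]
finger_gap: 0.0859
```

Emit:
servo_tool(steps=[0,0,0,-0.9,-0.35,0.5,1,0,0,0,-0.9,-0.35,0.5,1])

```text
t: 7.1
position: [0.5754, -0.1861, 0.1294]
tool_rot: [[-0.005, 1.0, 0.001], [1.0, 0.005, -0.001], [-0.001, 0.001, -1.0]]
ft_force: [-0.2, -0.6, -0.1]
finger_gap: 0.0855
```

```bash
python3 w.py w5;python3 -c "
import numpy as np
W=np.load('wW.npy');d=np.load('w.npy');q=(d>0)&(np.hypot(W[...,0]-.648,W[...,1]+.158)<.03)&(W[...,2]>.015)
p=W[q];print(len(p),p.min(0),p.max(0),np.median(p,0))"; python3 ring.py .6477 -.1578 .0345
```

```text
7.1 [ 0.5754 -0.1861  0.1294] yaw 0.26 gap 0.08548305527178385 [-0.2 -0.6 -0.1]
12901 [ 0.62201503 -0.18644581  0.01500031] [ 0.67271668 -0.1356239   0.20928337] [ 0.63747206 -0.17371486  0.18811754]
2908 [ 0.6479 -0.1589  0.034 ]
```

View pics/w5.png

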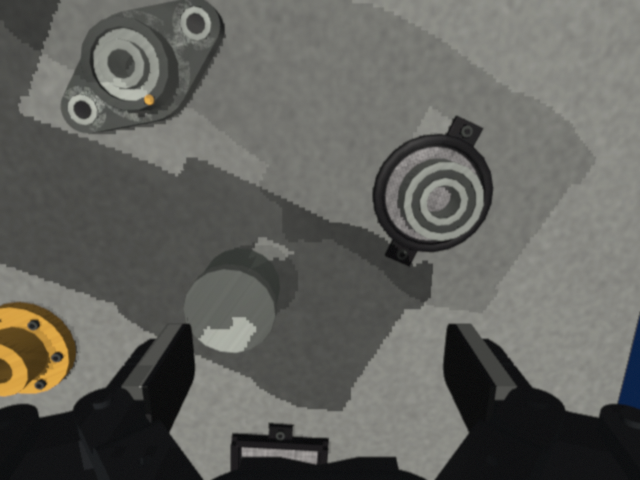

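The bearing sits flat within its rim at (432,195). Next is the cover, the smaller one at (451,274) in the top view.

Emit:
servo_tool(steps=[0,0,0,-0.43,-0.17,0,1,0,0,0,-0.86,-0.34,0,1])

```text
t: 7.35
position: [0.5067, -0.2132, 0.1283]
tool_rot: [[-0.005, 1.0, 0.001], [1.0, 0.005, -0.0], [-0.0, 0.001, -1.0]]
ft_force: [0.2, -0.7, -0.1]
finger_gap: 0.0854
```

Emit:
servo_tool(steps=[0,0,0,-0.43,-0.17,0,1,0,0,0,-0.86,-0.34,0,1])

```text
t: 7.55
position: [0.4375, -0.2405, 0.1282]
tool_rot: [[-0.004, 1.0, 0.0], [1.0, 0.004, -0.0], [-0.0, 0.0, -1.0]]
ft_force: [-0.2, -1.0, 0.2]
finger_gap: 0.0854
```

Emit:
servo_tool(steps=[0,0,0,-0.43,-0.17,0,1,0,0,0,-0.86,-0.34,0,1,0,0,0,-0.86,-0.34,0,1,0,0,0,-0.86,-0.34,0,1])

```text
t: 7.95
position: [0.3698, -0.2679, 0.1284]
tool_rot: [[-0.002, 1.0, 0.001], [1.0, 0.002, -0.0], [-0.0, 0.001, -1.0]]
ft_force: [0.4, 1.0, 0.2]
finger_gap: 0.0853
```

```bash
python3 w.py w6;python3 -c "
import numpy as np
W=np.load('wW.npy');d=np.load('w.npy');q=(d>0)&(np.hypot(W[...,0]-.37,W[...,1]+.267)<.05)&(W[...,2]>.024)&(W[...,2]<.05)
p=W[q];print(len(p),p.min(0),p.max(0),p.mean(0),np.median(p,0))"
```

```text
7.95 [ 0.3698 -0.2679  0.1284] yaw 0.12 gap 0.08529864992353851 [0.4 1.  0.2]
2864 [ 0.34959285 -0.28880458  0.02402534] [ 0.38943044 -0.24832324  0.03462112] [ 0.3695536  -0.26747444  0.03186349] [ 0.36958918 -0.2674878   0.03224431]
```

View pics/w6.png

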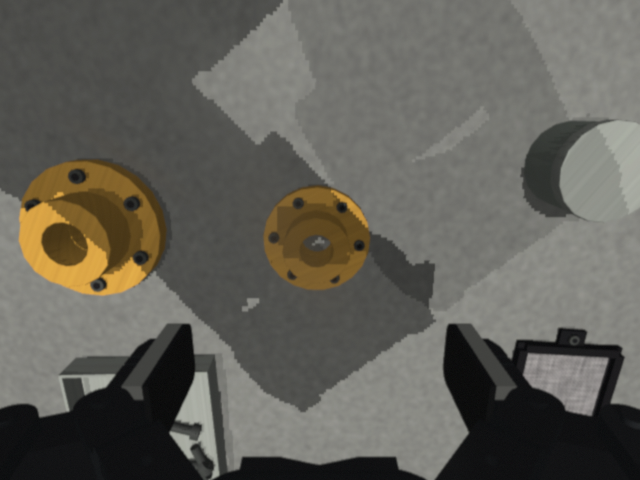

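Emit:
servo_tool(steps=[0,0,0,0,0,-0.5,1,0,0,0,0,0,-0.9,1])

```text
t: 8.2
position: [0.371, -0.2672, 0.0552]
tool_rot: [[-0.005, 1.0, 0.001], [1.0, 0.005, -0.001], [-0.001, 0.001, -1.0]]
ft_force: [-0.5, -0.1, 0.1]
finger_gap: 0.0853
```

Emit:
servo_tool(steps=[0,0,0,0,0,-0.3,1,0,0,0,0,0,-0.5,1,0,0,0,0,0,-0.53,1,0,0,0,0,0,-0.53,1])

```text
t: 8.6
position: [0.3706, -0.2672, 0.0136]
tool_rot: [[-0.005, 1.0, -0.0], [1.0, 0.005, 0.0], [0.0, -0.0, -1.0]]
ft_force: [-0.2, -0.1, -0.4]
finger_gap: 0.0849
```

Emit:
servo_tool(steps=[0,0,0,0,0,0,-1,0,0,0,0,0,0,-1,0,0,0,0,0,0,-1,0,0,0,0,0,0,-1,0,0,0,0,0,0,-1,0,0,0,0,0,0,-1,0,0,0,0,0,0,-1])

```text
t: 9.3
position: [0.3699, -0.2675, 0.0147]
tool_rot: [[-0.004, 1.0, 0.0], [1.0, 0.004, -0.001], [-0.001, 0.0, -1.0]]
ft_force: [-1.3, 1.9, 10.8]
finger_gap: 0.0382
```

Emit:
servo_tool(steps=[0,0,0,0,0,0.2,-1,0,0,0,0,0,0.5,-1,0,0,0,0,0,0.9,-1,0,0,0,0,0,0.9,-1])

```text
t: 9.7
position: [0.371, -0.2686, 0.0886]
tool_rot: [[-0.004, 1.0, 0.004], [1.0, 0.004, -0.005], [-0.005, 0.004, -1.0]]
ft_force: [0.3, -1.2, -3.7]
finger_gap: 0.0382
```

```bash
python3 w.py w7
```

```text
9.7 [ 0.371  -0.2686  0.0886] yaw 0.22 gap 0.03817887865455354 [ 0.3 -1.2 -3.7]
```

View pics/w7.png

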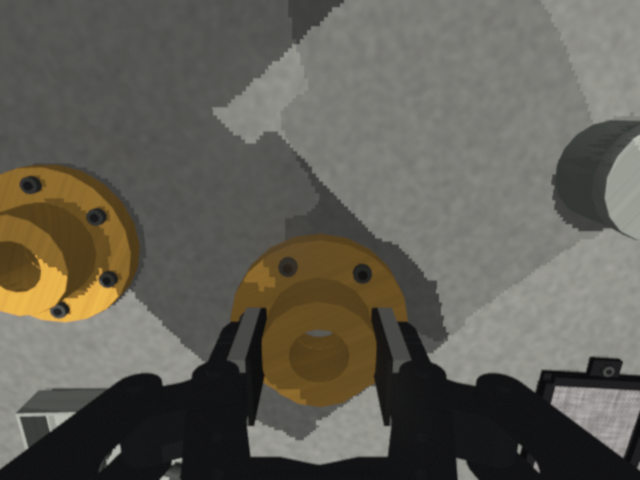

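Emit:
servo_tool(steps=[0,0,0,0.29,0.43,0.4,-1,0,0,0,0.59,0.86,0.4,-1])

```text
t: 9.95
position: [0.4179, -0.199, 0.1188]
tool_rot: [[-0.001, 1.0, 0.002], [1.0, 0.001, -0.002], [-0.002, 0.002, -1.0]]
ft_force: [0.9, -0.2, -4.2]
finger_gap: 0.0381
```

Emit:
servo_tool(steps=[0,0,0,0.29,0.43,0,-1,0,0,0,0.59,0.86,0,-1])

```text
t: 10.15
position: [0.4643, -0.128, 0.1163]
tool_rot: [[-0.003, 1.0, -0.002], [1.0, 0.003, 0.001], [0.001, -0.002, -1.0]]
ft_force: [0.1, -1.1, -4.0]
finger_gap: 0.0374
```

Emit:
servo_tool(steps=[0,0,0,0.29,0.43,0,-1,0,0,0,0.59,0.86,0,-1])

```text
t: 10.35
position: [0.5115, -0.0592, 0.1159]
tool_rot: [[-0.004, 1.0, -0.003], [1.0, 0.004, 0.001], [0.001, -0.003, -1.0]]
ft_force: [0.6, -0.6, -4.7]
finger_gap: 0.0379
```

Emit:
servo_tool(steps=[0,0,0,0.29,0.43,0,-1,0,0,0,0.59,0.86,0,-1])

```text
t: 10.55
position: [0.5587, 0.0095, 0.1156]
tool_rot: [[-0.004, 1.0, -0.003], [1.0, 0.004, 0.001], [0.001, -0.003, -1.0]]
ft_force: [1.0, 0.0, -3.5]
finger_gap: 0.0379
```

Emit:
servo_tool(steps=[0,0,0,0.29,0.43,0,-1,0,0,0,0.59,0.86,0,-1])

```text
t: 10.75
position: [0.6058, 0.0782, 0.1153]
tool_rot: [[-0.004, 1.0, -0.004], [1.0, 0.004, 0.0], [0.0, -0.004, -1.0]]
ft_force: [-0.1, -0.4, -3.8]
finger_gap: 0.0376
```

Emit:
servo_tool(steps=[0,0,0,0.29,0.43,0,-1,0,0,0,0.59,0.86,0,-1,0,0,0,0.59,0.86,0,-1,0,0,0,0.59,0.86,0,-1])

```text
t: 11.15
position: [0.6524, 0.146, 0.1149]
tool_rot: [[-0.005, 1.0, -0.004], [1.0, 0.005, -0.0], [-0.0, -0.004, -1.0]]
ft_force: [-1.2, -1.4, -3.4]
finger_gap: 0.0378
```

```bash
python3 w.py w8; python3 ring.py .6527 .1426 .045
```

```text
11.15 [0.6524 0.146  0.1149] yaw 0.29 gap 0.03779963906174856 [-1.2 -1.4 -3.4]
1839 [0.653  0.1425 0.044 ]
```

View pics/w8.png

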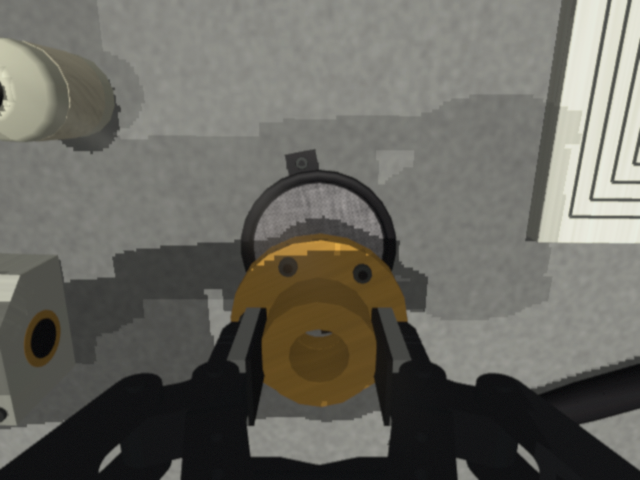

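Emit:
servo_tool(steps=[0,0,0,0,-0.04,-0.4,-1,0,0,0,0,-0.04,-0.8,-1,0,0,0,0,-0.04,-0.97,-1,0,0,0,0,-0.04,-1,-1,0,0,0,0,-0.04,-1,-1])

```text
t: 11.7
position: [0.6535, 0.1417, 0.0384]
tool_rot: [[-0.003, 1.0, 0.001], [1.0, 0.003, 0.0], [0.0, 0.001, -1.0]]
ft_force: [-0.4, -0.6, -3.7]
finger_gap: 0.0378
```

Emit:
servo_tool(steps=[0,0,0,0,0,-0.1,-1,0,0,0,0,0,-0.18,-1,0,0,0,0,0,-0.2,-1,0,0,0,0,0,-0.22,-1,0,0,0,0,0,-0.24,-1,0,0,0,0,0,-0.24,-1])

```text
t: 12.3
position: [0.6533, 0.1422, 0.0189]
tool_rot: [[-0.004, 1.0, 0.001], [1.0, 0.004, 0.0], [0.0, 0.001, -1.0]]
ft_force: [-0.1, -0.1, -1.4]
finger_gap: 0.0378
```

Emit:
servo_tool(steps=[0,0,0,0,0,-0.01,-1,0,0,0,0,0,-0.015,-1,0,0,0,0,0,-0.015,-1])

```text
t: 12.6
position: [0.6534, 0.1422, 0.0188]
tool_rot: [[-0.004, 1.0, 0.001], [1.0, 0.004, 0.0], [0.0, 0.001, -1.0]]
ft_force: [-3.8, -0.1, 7.2]
finger_gap: 0.0378
```

Emit:
servo_tool(steps=[0,0,0,0,0,0,0,0,0,0,0,0,0,0.5,0,0,0,0,0,0,1,0,0,0,0,0,0,1,0,0,0,0,0,0,1])

```text
t: 13.1
position: [0.6532, 0.1422, 0.0173]
tool_rot: [[-0.004, 1.0, 0.0], [1.0, 0.004, -0.0], [-0.0, 0.0, -1.0]]
ft_force: [0.1, 0.4, 0.7]
finger_gap: 0.0855
```

Emit:
servo_tool(steps=[0,0,0,0,0,0.3,1,0,0,0,0,0,0.6,1,0,0,0,0,0,1,1])

```text
t: 13.4
position: [0.6526, 0.1421, 0.0971]
tool_rot: [[-0.004, 1.0, -0.002], [1.0, 0.004, -0.0], [-0.0, -0.002, -1.0]]
ft_force: [0.4, 0.2, -0.3]
finger_gap: 0.0855
```

Emit:
servo_tool(steps=[0,0,0,-0.4,-0.1,0.6,1,0,0,0,-0.8,-0.2,0.9,1])

```text
t: 13.6
position: [0.5894, 0.126, 0.1711]
tool_rot: [[-0.004, 1.0, 0.003], [1.0, 0.004, 0.0], [0.0, 0.003, -1.0]]
ft_force: [0.2, -0.6, 0.5]
finger_gap: 0.0856
```

Emit:
servo_tool(steps=[0,0,0,-0.4,-0.1,0,1,0,0,0,-0.8,-0.2,0,1])

```text
t: 13.8
position: [0.5241, 0.1099, 0.1704]
tool_rot: [[-0.004, 1.0, 0.002], [1.0, 0.004, -0.0], [-0.0, 0.002, -1.0]]
ft_force: [0.3, -0.2, -0.7]
finger_gap: 0.0852
```

Emit:
servo_tool(steps=[0,0,0,-0.4,-0.1,0,1,0,0,0,-0.75,-0.16,0,1,0,0,0,-0.75,-0.16,0,1,0,0,0,-0.75,-0.16,0,1])

```text
t: 14.2
position: [0.4655, 0.0973, 0.1698]
tool_rot: [[-0.004, 1.0, 0.001], [1.0, 0.004, -0.0], [-0.0, 0.001, -1.0]]
ft_force: [-0.6, 0.1, -0.3]
finger_gap: 0.0855
```

```bash
python3 w.py w9;python3 -c "
import numpy as np,cv2
W=np.load('wW.npy');d=np.load('w.npy');q=(d>0)&(np.hypot(W[...,0]-.464,W[...,1]-.097)<.065)&(W[...,2]>.054)&(W[...,2]<.07)
p=W[q];print(len(p),p.min(0),p.max(0),np.median(p,0));print(cv2.minAreaRect((p[:,:2]*1e3).astype(np.float32)))"
```

```text
14.2 [0.4655 0.0973 0.1698] yaw 0.20 gap 0.08554705773996142 [-0.6  0.1 -0.3]
7177 [0.44041077 0.05560239 0.0540093 ] [0.48732065 0.12087055 0.06528921] [0.4635201  0.09012208 0.0603765 ]
((463.84429931640625, 88.21881866455078), (64.6136245727539, 45.94071960449219), 89.01720428466797)
```

View pics/w9.png

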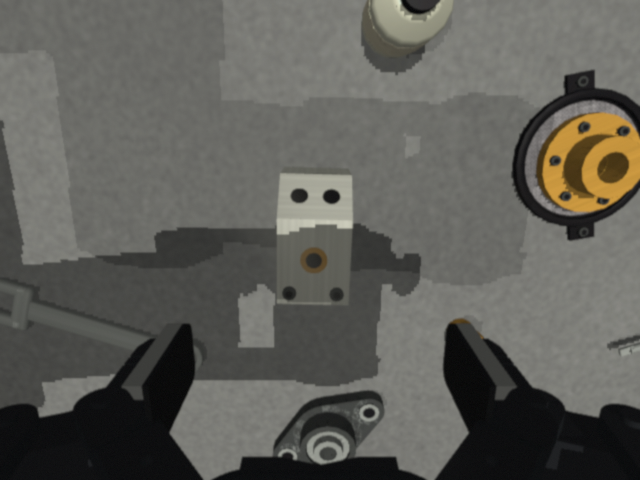

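```bash
python3 -c "
import cv2
a=cv2.imread('pics/w8.png')[230:440,0:150];b=cv2.imread('pics/scene0.png')[240:320,300:370]
a=cv2.resize(a,(400,560));b=cv2.resize(b,(390,446),interpolation=2)
import numpy as np
o=np.zeros((560,800,3),np.uint8);o[:,:400]=a;o[:446,405:795]=b;cv2.imwrite('pics/blk.png',o)"
```

```text
(no output)
```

View pics/blk.png

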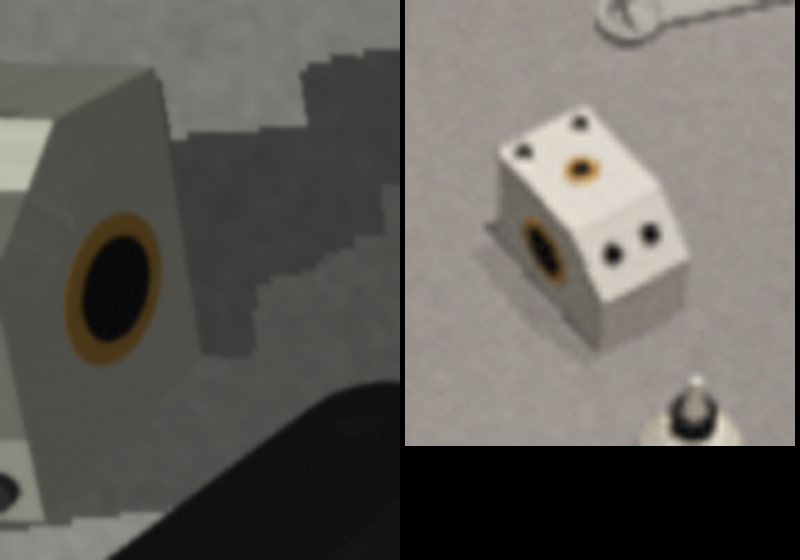

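The bushing is flush with the face, so I'll grip at mid-height.

Emit:
servo_tool(steps=[0,0,-0.013,-0.02,-0.02,-0.5,1,0,0,-0.013,-0.02,-0.02,-1,1])

```text
t: 14.45
position: [0.4652, 0.0958, 0.0888]
tool_rot: [[0.017, 1.0, 0.004], [1.0, -0.017, -0.0], [-0.0, 0.004, -1.0]]
ft_force: [0.1, 1.1, -0.5]
finger_gap: 0.0855
```

Emit:
servo_tool(steps=[0,0,0,0,0,-0.4,1,0,0,0,0,0,-0.75,1,0,0,0,0,0,-0.88,1,0,0,0,0,0,-0.88,1])

```text
t: 14.85
position: [0.4638, 0.0958, 0.0179]
tool_rot: [[0.017, 1.0, -0.002], [1.0, -0.017, 0.0], [0.0, -0.002, -1.0]]
ft_force: [-0.2, -0.6, 0.2]
finger_gap: 0.085
```

Emit:
servo_tool(steps=[0,0,0,0,0,0,-1,0,0,0,0,0,0,-1,0,0,0,0,0,0,-1,0,0,0,0,0,0,-1,0,0,0,0,0,0,-1,0,0,0,0,0,0,-1])

```text
t: 15.45
position: [0.4638, 0.0958, 0.0201]
tool_rot: [[0.017, 1.0, 0.002], [1.0, -0.017, -0.0], [-0.0, 0.002, -1.0]]
ft_force: [-2.4, -0.3, 6.4]
finger_gap: 0.0452
```

Emit:
servo_tool(steps=[0,0,0,0,0,0.2,-1,0,0,0,0,0,0.5,-1,0,0,0,0,0,1,-1,0,0,0,0,0,1,-1])

```text
t: 15.85
position: [0.4656, 0.0958, 0.1031]
tool_rot: [[0.016, 1.0, 0.009], [1.0, -0.016, -0.0], [-0.0, 0.009, -1.0]]
ft_force: [-0.4, 0.4, -5.5]
finger_gap: 0.0454
```

```bash
python3 w.py w10;python3 -c "
import numpy as np,cv2
from h import *
s=read_state();x,y,z=s['position']
W=np.load('wW.npy');d=np.load('w.npy');q=(d>0)&(abs(W[...,0]-x)<.02)&(W[...,1]>y-.02)&(W[...,1]<y+.014)&(W[...,2]>z+.02)&(W[...,2]<z+.06)
p=W[q];print(len(p),np.median(p,0)-s['position'])"
```

```text
15.85 [0.4656 0.0958 0.1031] yaw -0.94 gap 0.04540468801534466 [-0.4  0.4 -5.5]
14303 [ 1.70506966e-05 -1.86721023e-03  4.27109476e-02]
```

View pics/w10.png

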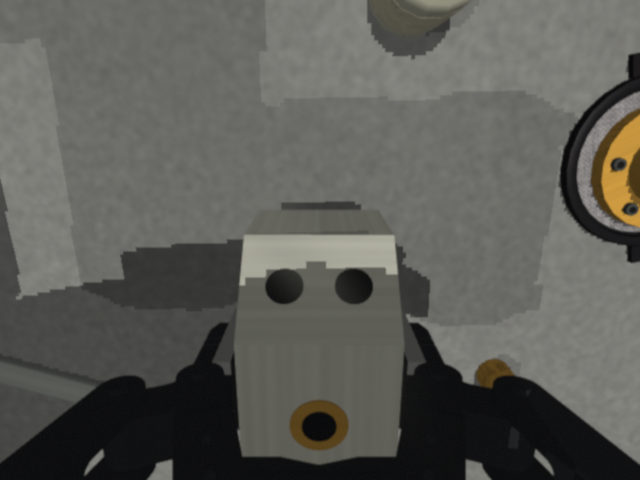

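Emit:
servo_tool(steps=[0,0,-0.032,0.07,-0.44,0.25,-1,0,0,-0.032,0.14,-0.88,0.25,-1])

```text
t: 16.1
position: [0.4749, 0.025, 0.1195]
tool_rot: [[0.066, 0.998, 0.001], [0.998, -0.066, -0.0], [-0.0, 0.001, -1.0]]
ft_force: [0.5, -1.3, -4.6]
finger_gap: 0.0454
```

Emit:
servo_tool(steps=[0,0,0,0.07,-0.44,0,-1,0,0,0,0.14,-0.88,0,-1])

```text
t: 16.3
position: [0.4852, -0.0461, 0.1176]
tool_rot: [[0.067, 0.998, -0.002], [0.998, -0.067, 0.001], [0.001, -0.002, -1.0]]
ft_force: [1.6, 1.0, -5.1]
finger_gap: 0.0451
```

Emit:
servo_tool(steps=[0,0,0,0.07,-0.44,0,-1,0,0,0,0.14,-0.88,0,-1])

```text
t: 16.5
position: [0.4964, -0.1166, 0.1174]
tool_rot: [[0.067, 0.998, -0.003], [0.998, -0.067, 0.001], [0.001, -0.003, -1.0]]
ft_force: [0.7, 1.0, -4.2]
finger_gap: 0.0456
```

Emit:
servo_tool(steps=[0,0,0,0.07,-0.44,0,-1,0,0,0,0.14,-0.88,0,-1])

```text
t: 16.7
position: [0.5076, -0.1869, 0.1172]
tool_rot: [[0.067, 0.998, -0.003], [0.998, -0.067, 0.002], [0.002, -0.003, -1.0]]
ft_force: [0.3, -0.0, -4.3]
finger_gap: 0.0452
```

Emit:
servo_tool(steps=[0,0,0,0.07,-0.44,0,-1,0,0,0,0.14,-0.88,0,-1])

```text
t: 16.9
position: [0.5188, -0.2572, 0.117]
tool_rot: [[0.067, 0.998, -0.003], [0.998, -0.067, 0.002], [0.002, -0.003, -1.0]]
ft_force: [0.5, 1.1, -4.6]
finger_gap: 0.0457
```

Emit:
servo_tool(steps=[0,0,0,0.07,-0.44,0,-1,0,0,0,0.14,-0.88,0,-1])

```text
t: 17.1
position: [0.5301, -0.3275, 0.1168]
tool_rot: [[0.067, 0.998, -0.003], [0.998, -0.067, 0.002], [0.002, -0.003, -1.0]]
ft_force: [-0.1, -0.1, -4.6]
finger_gap: 0.0452
```

Emit:
servo_tool(steps=[0,0,0,0.07,-0.44,0,-1,0,0,0,0.14,-0.88,0,-1,0,0,0,0.14,-0.88,0,-1,0,0,0,0.14,-0.88,0,-1])

```text
t: 17.5
position: [0.5411, -0.397, 0.1164]
tool_rot: [[0.068, 0.998, -0.003], [0.998, -0.068, 0.003], [0.003, -0.003, -1.0]]
ft_force: [-0.3, 1.0, -4.4]
finger_gap: 0.0454
```

```bash
python3 w.py w11
```

```text
17.5 [ 0.5411 -0.397   0.1164] yaw -3.89 gap 0.04539434641896918 [-0.3  1.  -4.4]
```

View pics/w11.png

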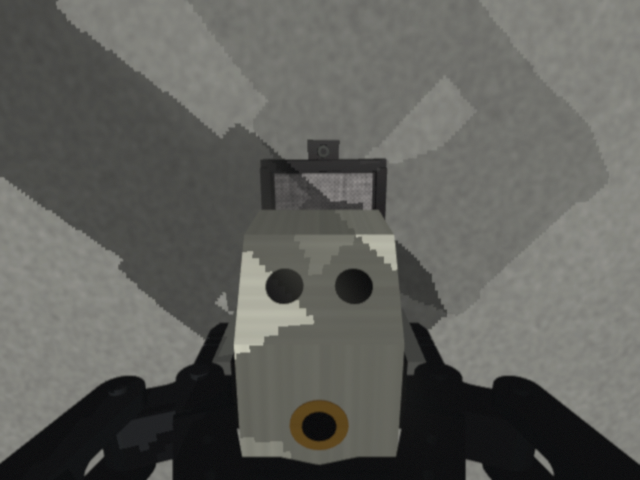

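The nest's far edge is at row 172 and is parallel to the block. I'll check that edge's position.

```bash
python3 - <<'E'
from h import *
im=np.load('wim.npy').mean(2);W=np.load('wW.npy');c=get_calibration('wrist');E=np.load('wE.npy')
def onplane(u,v,z):
    r=E[:3,:3]@np.array([(u-c['cx'])/c['fx'],-(v-c['cy'])/c['fy'],-1]);o=E[:3,3];t=(z-o[2])/r[2];return (o+t*r).round(4)
print(im[190,255:395:3].round()); print(im[150:185,290].round())
for u,v in [(274,172),(374,172),(261,190),(386,190),(324,160)]: print(u,v,onplane(u,v,.008))
E
```

```text
[ 78.  77.  50.  42.  41.  39.  36.  81.  84.  79.  84.  84.  75.  80.
  85.  83.  73.  65.  60.  62.  59.  66. 117. 123. 125. 116. 114. 114.
 125. 116. 112. 125. 115. 119. 112. 118. 123. 117. 115.  76.  32.  39.
  40.  39. 100. 110. 110.]
[106. 107. 108. 109. 109. 109. 109. 108. 101.  75.  48.  44.  44.  37.
  32.  29.  28.  26.  24.  22.  24.  23.  26.  36.  47.  54.  59.  67.
  71.  72.  71.  73.  75.  78.  77.]
274 172 [ 0.5191 -0.3516  0.008 ]
374 172 [ 0.5772 -0.3555  0.008 ]
261 190 [ 0.5104 -0.3616  0.008 ]
386 190 [ 0.5839 -0.3665  0.008 ]
324 160 [ 0.5486 -0.3467  0.008 ]
```

Emit:
servo_tool(steps=[0,0,0,0.04,-0.04,-0.4,-1,0,0,0,0.04,-0.04,-0.8,-1,0,0,0,0.04,-0.04,-0.95,-1,0,0,0,0.04,-0.04,-1,-1,0,0,0,0.04,-0.04,-1,-1])

```text
t: 18.05
position: [0.5455, -0.4, 0.0395]
tool_rot: [[0.066, 0.998, 0.0], [0.998, -0.066, -0.0], [-0.0, 0.0, -1.0]]
ft_force: [0.3, 0.8, -4.4]
finger_gap: 0.0457
```

Emit:
servo_tool(steps=[0,0,0,0,0,-0.1,-1,0,0,0,0,0,-0.15,-1,0,0,0,0,0,-0.17,-1,0,0,0,0,0,-0.18,-1,0,0,0,0,0,-0.19,-1,0,0,0,0,0,-0.19,-1])

```text
t: 18.65
position: [0.5452, -0.4003, 0.0242]
tool_rot: [[0.067, 0.998, 0.0], [0.998, -0.067, -0.0], [-0.0, 0.0, -1.0]]
ft_force: [-0.6, 1.3, -1.4]
finger_gap: 0.0453
```

Emit:
servo_tool(steps=[0,0,0,0,0,-0.008,-1,0,0,0,0,0,-0.015,-1,0,0,0,0,0,-0.015,-1])

```text
t: 18.95
position: [0.5452, -0.4003, 0.0241]
tool_rot: [[0.067, 0.998, 0.001], [0.998, -0.067, -0.001], [-0.001, 0.001, -1.0]]
ft_force: [-5.2, 3.2, 7.6]
finger_gap: 0.0451
```

Emit:
servo_tool(steps=[0,0,0,0,0,0.01,0,0,0,0,0,0,0.01,0.5,0,0,0,0,0,0.01,1,0,0,0,0,0,0.01,1,0,0,0,0,0,0.01,1])

```text
t: 19.45
position: [0.5452, -0.4003, 0.0233]
tool_rot: [[0.067, 0.998, 0.0], [0.998, -0.067, -0.0], [-0.0, 0.0, -1.0]]
ft_force: [-0.1, 0.6, -0.4]
finger_gap: 0.0854
```

Emit:
servo_tool(steps=[0,0,0,0,0,0.3,1,0,0,0,0,0,0.6,1,0,0,0,0,0,1,1])

```text
t: 19.75
position: [0.5448, -0.3998, 0.1031]
tool_rot: [[0.067, 0.998, -0.002], [0.998, -0.067, 0.002], [0.002, -0.002, -1.0]]
ft_force: [-0.1, -0.6, -0.3]
finger_gap: 0.0857
```

Emit:
servo_tool(steps=[0,0,0,0,0,0.5,1,0,0,0.09,-0.2,0.98,0.5,1,0,0,0.09,-0.2,0.98,0.5,1])

```text
t: 20.05
position: [0.529, -0.3203, 0.1446]
tool_rot: [[-0.078, 0.997, 0.002], [0.997, 0.078, -0.001], [-0.001, 0.002, -1.0]]
ft_force: [0.5, 0.4, -0.2]
finger_gap: 0.0854
```

Emit:
servo_tool(steps=[0,0,0.09,-0.11,0.49,0,1,0,0,0.09,-0.22,0.98,0,1])

```text
t: 20.25
position: [0.5111, -0.2421, 0.1434]
tool_rot: [[-0.218, 0.976, 0.0], [0.976, 0.218, -0.0], [-0.0, 0.0, -1.0]]
ft_force: [1.3, 0.1, 0.5]
finger_gap: 0.0854
```

Emit:
servo_tool(steps=[0,0,0.09,-0.11,0.49,0,1,0,0,0.09,-0.22,0.98,0,1])

```text
t: 20.45
position: [0.4934, -0.1636, 0.1434]
tool_rot: [[-0.353, 0.936, 0.0], [0.936, 0.353, -0.0], [-0.0, 0.0, -1.0]]
ft_force: [0.9, 0.8, 0.9]
finger_gap: 0.0854
```

Emit:
servo_tool(steps=[0,0,0,-0.11,0.49,0,1,0,0,0,-0.22,0.98,0,1,0,0,0,-0.22,0.98,0,1,0,0,0,-0.22,0.98,0,1])

```text
t: 20.85
position: [0.4766, -0.0863, 0.1437]
tool_rot: [[-0.351, 0.936, 0.001], [0.936, 0.351, -0.001], [-0.001, 0.001, -1.0]]
ft_force: [0.6, -1.0, -0.1]
finger_gap: 0.0853
```

```bash
python3 w.py w12;python3 -c "
import numpy as np,cv2
W=np.load('wW.npy');d=np.load('w.npy')
q=(d>0)&(np.hypot(W[...,0]-.475,W[...,1]+.085)<.04)&(W[...,2]>.026)&(W[...,2]<.05)
p=W[q];print(len(p),p.min(0),p.max(0),p.mean(0))
q=(d>0)&(np.hypot(W[...,0]-.475,W[...,1]+.085)<.065)&(W[...,2]>.005)&(W[...,2]<.05)
p=W[q][:,:2];m=p.mean(0);print(m);ev,V=np.linalg.eigh(np.cov((p-m).T));print(np.degrees(np.arctan2(V[1,1],V[0,1]))%180)"
```

```text
20.85 [ 0.4766 -0.0863  0.1437] yaw 20.55 gap 0.0852865324875665 [ 0.6 -1.  -0.1]
3764 [ 0.45187787 -0.10884151  0.02600402] [ 0.49749288 -0.06306084  0.03607915] [ 0.47437386 -0.08522795  0.03010157]
[ 0.4739714  -0.08288423]
33.11377810014497
```

View pics/w12.png

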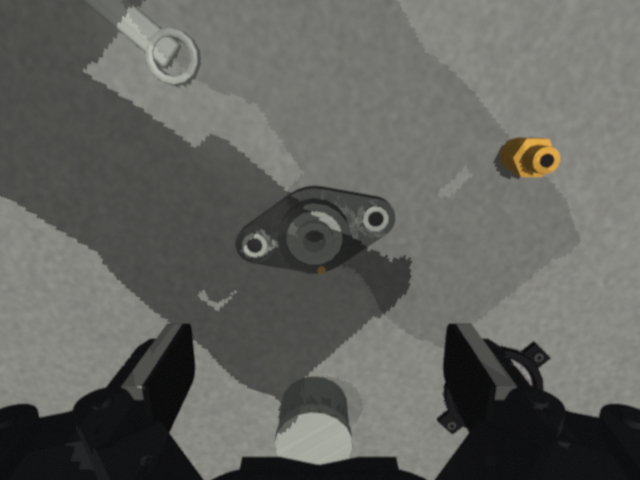

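The flange is at (315,238), at 33.1° in agreement with the top view, and the nipple is clear of the jaws. Descending.

Emit:
servo_tool(steps=[0,0,0,-0.02,0.01,-0.5,1,0,0,0,-0.02,0.01,-1,1])

```text
t: 21.1
position: [0.4757, -0.0874, 0.063]
tool_rot: [[-0.348, 0.937, 0.003], [0.937, 0.348, -0.002], [-0.003, 0.003, -1.0]]
ft_force: [0.4, -0.4, -0.2]
finger_gap: 0.0853
```

Emit:
servo_tool(steps=[0,0,0,0,0,-0.35,1,0,0,0,0,0,-0.55,1,0,0,0,0,0,-0.6,1,0,0,0,0,0,-0.6,1])

```text
t: 21.5
position: [0.475, -0.0867, 0.0151]
tool_rot: [[-0.349, 0.937, -0.0], [0.937, 0.349, 0.0], [0.0, -0.0, -1.0]]
ft_force: [0.2, 0.6, -0.2]
finger_gap: 0.0854
```

Emit:
servo_tool(steps=[0,0,0,0,0,0,-1,0,0,0,0,0,0,-1,0,0,0,0,0,0,-1,0,0,0,0,0,0,-1,0,0,0,0,0,0,-1,0,0,0,0,0,0,-1])

```text
t: 22.1
position: [0.4748, -0.0861, 0.0165]
tool_rot: [[-0.35, 0.937, 0.001], [0.937, 0.35, -0.001], [-0.001, 0.001, -1.0]]
ft_force: [-4.3, -1.3, 11.1]
finger_gap: 0.0436
```

Emit:
servo_tool(steps=[0,0,0,0,0,0.2,-1,0,0,0,0,0,0.5,-1,0,0,0,0,0,0.9,-1,0,0,0,0,0,0.9,-1,0,0,0,0,0,0.9,-1])

```text
t: 22.6
position: [0.4745, -0.0857, 0.0872]
tool_rot: [[-0.35, 0.937, 0.0], [0.937, 0.35, -0.0], [-0.0, 0.0, -1.0]]
ft_force: [-1.2, 0.5, -4.6]
finger_gap: 0.0431
```

```bash
python3 w.py w13
```

```text
22.6 [ 0.4745 -0.0857  0.0872] yaw 20.47 gap 0.0431407069823802 [-1.2  0.5 -4.6]
```

View pics/w13.png

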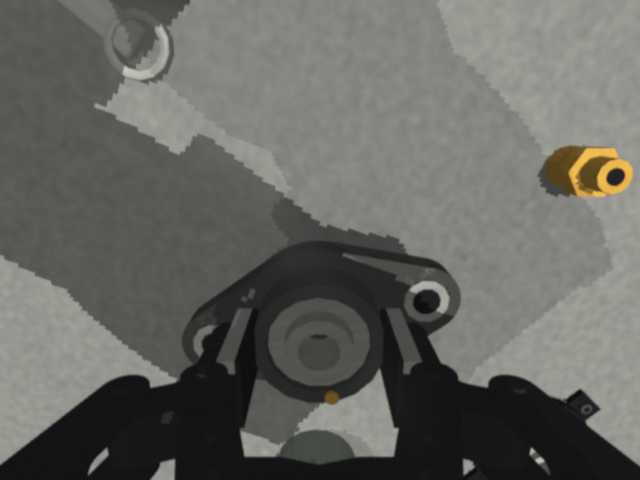

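Emit:
servo_tool(steps=[0,0,0.09,0.08,0.48,0.6,-1,0,0,0.09,0.16,0.97,0.6,-1])

```text
t: 22.85
position: [0.4885, -0.009, 0.1365]
tool_rot: [[-0.479, 0.878, 0.002], [0.878, 0.479, -0.001], [-0.002, 0.001, -1.0]]
ft_force: [2.1, -0.1, -4.9]
finger_gap: 0.0436
```

Emit:
servo_tool(steps=[0,0,0.09,0.08,0.48,0.6,-1,0,0,0.09,0.16,0.97,0.6,-1])

```text
t: 23.05
position: [0.5012, 0.07, 0.185]
tool_rot: [[-0.6, 0.8, 0.003], [0.8, 0.6, -0.001], [-0.002, 0.002, -1.0]]
ft_force: [1.1, 0.1, -4.8]
finger_gap: 0.0433
```

Emit:
servo_tool(steps=[0,0,0.09,0.08,0.48,0,-1,0,0,0.09,0.16,0.97,0,-1])

```text
t: 23.25
position: [0.5126, 0.1487, 0.1818]
tool_rot: [[-0.707, 0.707, -0.003], [0.707, 0.707, -0.0], [0.002, -0.002, -1.0]]
ft_force: [0.6, 0.2, -4.8]
finger_gap: 0.0431
```

Emit:
servo_tool(steps=[0,0,0.09,0.08,0.48,0,-1,0,0,0.09,0.16,0.97,0,-1])

```text
t: 23.45
position: [0.5254, 0.2261, 0.1812]
tool_rot: [[-0.8, 0.601, -0.004], [0.601, 0.8, -0.001], [0.002, -0.003, -1.0]]
ft_force: [1.2, 0.3, -4.8]
finger_gap: 0.0433
```

Emit:
servo_tool(steps=[0,0,0.097,0.08,0.48,0,-1,0,0,0.097,0.16,0.97,0,-1])

```text
t: 23.65
position: [0.5382, 0.3036, 0.1809]
tool_rot: [[-0.882, 0.472, -0.004], [0.472, 0.882, -0.001], [0.003, -0.003, -1.0]]
ft_force: [0.9, -0.2, -5.2]
finger_gap: 0.0432
```

Emit:
servo_tool(steps=[0,0,0,0.08,0.48,0,-1,0,0,0,0.16,0.97,0,-1,0,0,0,0.16,0.97,0,-1,0,0,0,0.16,0.97,0,-1])

```text
t: 24.05
position: [0.5508, 0.3801, 0.1805]
tool_rot: [[-0.88, 0.474, -0.004], [0.475, 0.88, -0.002], [0.002, -0.004, -1.0]]
ft_force: [-0.0, -0.6, -3.9]
finger_gap: 0.0436
```

```bash
python3 w.py w14
```

```text
24.05 [0.5508 0.3801 0.1805] yaw 61.67 gap 0.04355552907528208 [-0.  -0.6 -3.9]
```

View pics/w14.png

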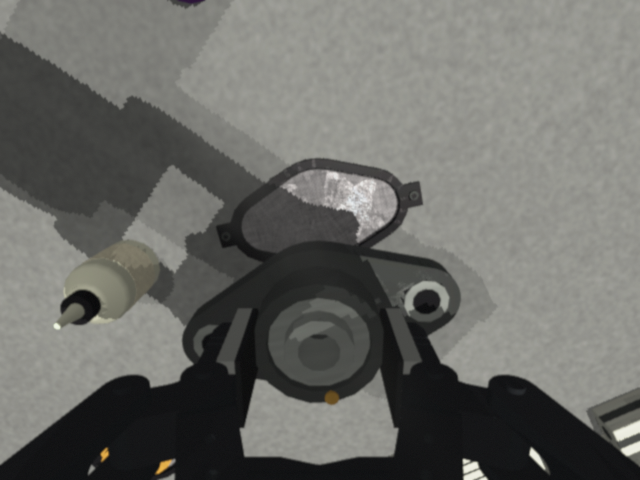

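The nest tabs at (227,236) and (411,194) are parallel to the held flange. I'll check the nest centre from them.

```bash
python3 - <<'E'
from h import *
c=get_calibration('wrist');E=np.load('wE.npy')
def onplane(u,v,z):
    r=E[:3,:3]@np.array([(u-c['cx'])/c['fx'],-(v-c['cy'])/c['fy'],-1]);o=E[:3,3];t=(z-o[2])/r[2];return (o+t*r)
a=onplane(227,236,.006);b=onplane(411,194,.006);print(a,b,(a+b)/2,np.degrees(np.arctan2(*(b-a)[[1,0]]))%180,np.linalg.norm(b-a))
E
```

```text
[0.53051247 0.31116728 0.006     ] [0.56773598 0.44936516 0.006     ] [0.54912423 0.38026622 0.006     ] 74.92517785539306 0.1431231746250883
```

Emit:
servo_tool(steps=[0,0,0,-0.015,0,-0.5,-1,0,0,0,-0.015,0,-0.95,-1])

```text
t: 24.3
position: [0.5503, 0.3785, 0.1063]
tool_rot: [[-0.879, 0.477, 0.0], [0.477, 0.879, 0.0], [-0.0, 0.0, -1.0]]
ft_force: [0.7, 0.2, -4.9]
finger_gap: 0.0432
```

Emit:
servo_tool(steps=[0,0,0,0,0,-0.4,-1,0,0,0,0,0,-0.7,-1,0,0,0,0,0,-0.82,-1,0,0,0,0,0,-0.82,-1,0,0,0,0,0,-0.82,-1])

```text
t: 24.8
position: [0.5511, 0.3796, 0.043]
tool_rot: [[-0.879, 0.476, 0.002], [0.476, 0.879, 0.001], [-0.001, 0.001, -1.0]]
ft_force: [-0.1, -0.7, -4.7]
finger_gap: 0.0435
```

Need 22 mm more, to about 0.0208.

Emit:
servo_tool(steps=[0,0,0,-0.01,0,-0.1,-1,0,0,0,-0.01,0,-0.2,-1,0,0,0,-0.01,0,-0.24,-1,0,0,0,-0.01,0,-0.26,-1,0,0,0,-0.01,0,-0.27,-1,0,0,0,-0.01,0,-0.27,-1])

```text
t: 25.4
position: [0.5494, 0.3798, 0.0207]
tool_rot: [[-0.88, 0.476, -0.0], [0.476, 0.88, -0.0], [-0.0, -0.0, -1.0]]
ft_force: [-3.9, -1.4, 1.2]
finger_gap: 0.0437
```

Emit:
servo_tool(steps=[0,0,0,0,0,-0.006,-1,0,0,0,0,0,-0.01,-1,0,0,0,0,0,-0.01,-1])

```text
t: 25.7
position: [0.5494, 0.3798, 0.0206]
tool_rot: [[-0.88, 0.476, 0.0], [0.476, 0.88, 0.0], [-0.0, 0.0, -1.0]]
ft_force: [-6.0, -3.2, 6.9]
finger_gap: 0.0436
```

Emit:
servo_tool(steps=[0,0,0,0,0,0,-0.3,0,0,0,0,0,0,0.5,0,0,0,0,0,0,1,0,0,0,0,0,0,1,0,0,0,0,0,0,1])

```text
t: 26.2
position: [0.5498, 0.3799, 0.0193]
tool_rot: [[-0.88, 0.476, 0.0], [0.476, 0.88, 0.0], [-0.0, 0.0, -1.0]]
ft_force: [-0.2, 0.6, 0.5]
finger_gap: 0.0856
```

Emit:
servo_tool(steps=[0,0,0,0,0,0.3,1,0,0,0,0,0,0.6,1,0,0,0,0,0,1,1])

```text
t: 26.5
position: [0.5491, 0.3795, 0.0992]
tool_rot: [[-0.88, 0.476, -0.002], [0.476, 0.88, -0.001], [0.001, -0.002, -1.0]]
ft_force: [0.1, 1.0, -0.2]
finger_gap: 0.0855
```

Emit:
servo_tool(steps=[0,0,0,0,0,0.5,1,0,0,0,-0.4,0,1,1,0,0,0,-0.8,0,1,1])

```text
t: 26.8
position: [0.4871, 0.3805, 0.1846]
tool_rot: [[-0.879, 0.476, 0.009], [0.476, 0.879, 0.005], [-0.006, 0.009, -1.0]]
ft_force: [0.3, 0.5, 0.6]
finger_gap: 0.0851
```

Emit:
servo_tool(steps=[0,0,0,-0.5,0.4,0,1,0,0,0,-1,0.8,0,1])

```text
t: 27.0
position: [0.4065, 0.4424, 0.1799]
tool_rot: [[-0.879, 0.477, 0.001], [0.477, 0.879, 0.001], [-0.0, 0.001, -1.0]]
ft_force: [0.5, 0.9, -0.3]
finger_gap: 0.0856
```

Emit:
servo_tool(steps=[0,0,0,-0.5,0.4,0,1,0,0,0,-1,0.8,0,1,0,0,0,-1,0.8,0,1,0,0,0,-1,0.8,0,1])

```text
t: 27.4
position: [0.3267, 0.5069, 0.1794]
tool_rot: [[-0.881, 0.474, 0.0], [0.474, 0.881, 0.0], [-0.0, 0.0, -1.0]]
ft_force: [-0.3, 0.1, -0.6]
finger_gap: 0.0854
```

```bash
python3 - <<'E'
from h import *
im,d=get_image('top');np.save('top1.npy',d);np.save('top1im.npy',im)
cv2.imwrite('pics/top1.png',im[:,:,::-1])
c=get_calibration('top');W=cloud(d.astype(float),c);Z=W[...,2]
def f(n,x,y,r,z0,z1):
    q=(np.hypot(W[...,0]-x,W[...,1]-y)<r)&(Z>z0)&(Z<z1)&(d>0);p=W[q]
    A=np.c_[p[:,:2]-p[:,:2].mean(0),np.ones(len(p))]
    rr=cv2.minAreaRect((p[:,:2]*1e3).astype(np.float32))
    print(n,len(p),p[:,:2].mean(0).round(4),np.round(rr[0],1),np.round(rr[1],1),round(rr[2],1),'z',np.median(p[:,2]).round(4),'slope',np.linalg.lstsq(A,p[:,2],rcond=None)[0][:2].round(3))
f('bearing .648,-.158 z.025',.648,-.158,.04,.019,.04)
f('cover .653,.1425 z.036',.653,.1425,.04,.03,.05)
f('block top z.064',.5447,-.395,.06,.058,.08)
f('flange boss z.034',.55,.38,.04,.028,.05)
f('bottle .515,.230',.515,.23,.06,.07,.2);f('tin .524,-.220',.523,-.22,.06,.035,.2)
g=lambda a,b:cv2.resize(im[b-45:b+45,a-50:a+50],(400,300),interpolation=2)[:,:,::-1]
cv2.imwrite('pics/fin.png',np.vstack([np.hstack([g(140,191),g(252,142)]),np.hstack([g(396,143),g(511,190)])]))
s=read_state();print(s['t'],s['position'])
E
```

```text
bearing .648,-.158 z.025 330 [ 0.6491 -0.158 ] [ 649.1 -157.9] [44.7 46.7] 43.5 z 0.0244 slope [ 0.012 -0.014]
cover .653,.1425 z.036 226 [0.6544 0.1415] [654.6 141.3] [38.9 38.6] 64.3 z 0.0356 slope [-0.01  -0.006]
block top z.064 726 [ 0.5452 -0.4072] [ 546.  -406.2] [67.1 47.3] 87.2 z 0.0634 slope [-0.012 -0.028]
flange boss z.034 359 [0.5509 0.3802] [550.7 379.6] [45.4 44.8] 44.4 z 0.0334 slope [ 0.004 -0.005]
bottle .515,.230 168 [0.5152 0.2294] [516.  230.8] [29.3 31.1] 31.5 z 0.0783 slope [-0.033  0.128]
tin .524,-.220 553 [ 0.524  -0.2197] [ 523.8 -219.6] [52.2 52.8] 1.4 z 0.0435 slope [-0.016  0.   ]
27.45 [0.32776682 0.50616874 0.17932009]
```

View pics/fin.png

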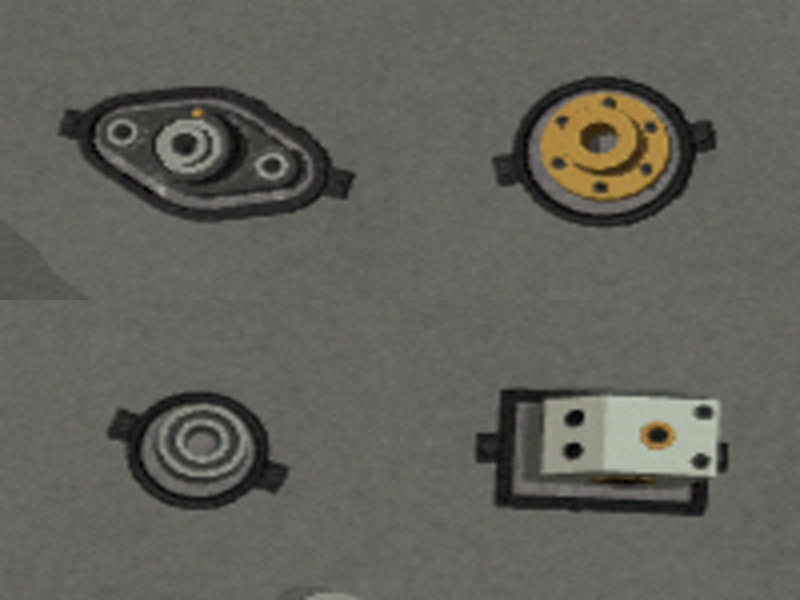

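View pics/top1.png

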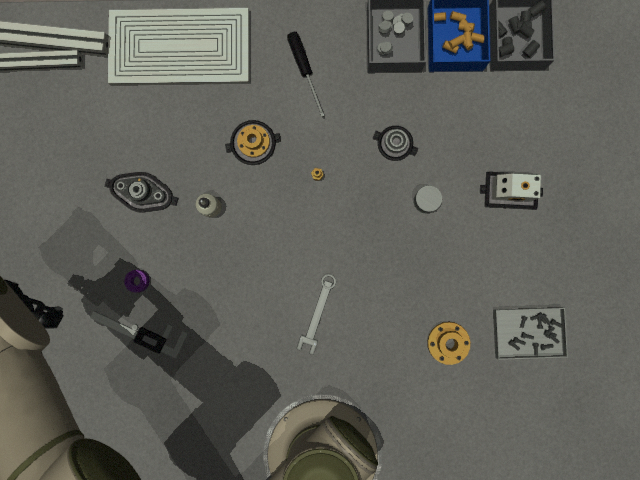

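All four parts read 4.1–4.4 mm higher than they did on the bench, so they rest on the pocket floors, level and centred. The bottle and the tin haven't moved. Handing in.

```bash
python3 -c "
from workcell import *
print(finish_job())"
```

```text
the job is handed in; nothing more can be done
None
```

All four parts are in their kit nests, and the job was handed in at about 27 s of the 112 s allowed. `finish_job` gives no verdict, so the result rests on my own checks.

**What I did:** I placed the steel bearing, the smaller brass cover, the block (turned about 3°) and the flange unit (turned about 41°). Each was lowered until light contact of about 7–11 N before release. I left the purple ring and the larger cover where they were.

**Last checks, from the final top-camera picture:**
- **Height:** each part's top is 4.1–4.4 mm higher than it was on the bench, which matches the 4 mm pocket floor. The tops read level. The block's fit showed a slope of 0.028, which I put down to points from its sloped face.
- **Position:** all four sit within about 2 mm of their pocket centres.
- **Bystanders:** the bottle and the tin are within about 1 mm of where they started.

**What disagreed:** for the rectangular nest's centre, the top and wrist cameras differed by 2–3 mm in y. I placed the block at about the mean, well inside the 8 mm gap. The gripper opening also read about 2 mm under the parts' true widths, with no effect on the grips.

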